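# Prop the damp box open and take out the round mould

### The job

Prop the sprung clear flap of the damp box wide open with the tallest kiln post, stood on the box's front ledge under the flap's lip; then lift the round plaster mould out of the box and set it down (do not drop it) upright in the middle of the turntable. Leave the flap propped on the post for the next moulds, and do not shift or topple the other moulds, the other two posts or the other things on the bench.

Things in the scene. Friction and masses are not known exactly. Their poses are not given: they have to be found in the camera images.
- damp_box: Bench damp box, grey steel, fixed. Origin: centre of its underside; x from the ledge side (towards the robot) to the hinge side, z up. 308 wide in y. Mouth: x -49 to +55, y -150 to +150, walls 4 thick. Inner floor at height 115. Side walls' tops slope from height 199 (front, x -53) up to about 232 (back); rear wall 244. Below the ledge the tub's front is at x -53.
- ledge (a point): Middle of the flat ledge (level plate 5 thick, height 171) in front of the mouth: box x from -93 to -49, the box's whole width in y. This point is at box x -69.
- hinge (a point): Middle of the flap's hinge line, box x +55, height 255; line along the box's y. The flap is a flat clear sheet 318 wide, 4 thick; its underside starts on this line and runs 160 to the front, shut sloping 15 deg down to the front. Its side skirts hang 24 below it at y +-157.
- flap (a joint): Flap angle, rad: 0 shut, grows as the front rises, stop at 1.7. Spring and weight always shut it: about 3 N at the lip near shut, 6 N at 1.1. At 1.10 the lip is level, its underside at height 374, over the ledge (box x -52 to -86): the tall post just fits upright between ledge and lip.
- lip_edge (a point): Middle of the lower free edge (underside) of the flap's aluminium lip; moves with the flap. The lip is a flat strip, 34 long, 4 thick, 318 wide, bent 48 deg down from the sheet's front edge. Shut, this edge is at box x -115, height 183, so 22 in front of the ledge.
- post_tall: The prop: tallest of three buff round kiln posts, diameter 32, 200 tall, flat ends, 0.36 kg, standing on the kiln shelf. Origin: centre of its underside; z along it.
- post_mid: Kiln post, diameter 32, 105 tall, standing on the kiln shelf; leave it. Origin: centre of its underside.
- post_short: Kiln post, diameter 32, 65 tall, standing on the kiln shelf; leave it. Origin: centre of its underside.
- kiln_shelf: Flat refractory slab, 210 (x) x 190 (y) x 14 thick, fixed on the bench at the left or the right. Origin: centre of its underside.
- mould_round: The mould wanted: round plaster drum, diameter 54, 74 tall, flat top with a dark pouring hole, 0.19 kg, standing on the box's inner floor, in one of three places side by side. Origin: centre of its underside.
- mould_square: Plaster mould, square block 54 x 54 x 66 tall, in the box; leave it. Origin: centre of its underside.
- mould_oblong: Plaster mould, oblong block 78 (x) x 46 (y) x 58 tall, in the box; leave it. Origin: centre of its underside.
- wheel_top (a point): Centre of the turntable's top, height 81. The turntable is a round aluminium disc of diameter 180 on a pedestal; it is fixed at the left or the right but its disc turns freely.
- bat_stack: Stack of white plaster bats, 110 diameter, 96 tall, fixed. Origin: centre of its underside.
- bowl: White porcelain bowl, 120 across, 55 tall, bystander. Origin: centre of its underside.
- cup: White porcelain mug, 72 across, 62 tall, bystander behind the box. Origin: centre of its underside.
- beater: Flat wooden beater, 205 long, 55 wide, 14 thick, lying behind the box, bystander. Origin: on its underside, 95 mm from the handle's end; x along it.

How it is judged (in metres and radians):
On the way, in this order (a step that is already met when the one before it is completed fails the run):
1. the flap stands open by at least 0.9 rad on the tall post, which stands on the ledge, with the robot touching neither (value of joint flap above 0.9 rad and contact force between post_tall and damp_box above 0.5 N and contact force between each of the arm, the fingers and damp_box below 0.1 N and contact force between each of the arm, the fingers and post_tall below 0.1 N and z of post_tall in the frame of damp_box between 0.164 and 0.185 m and angle between post_tall's own z axis and vertical below 0.35 rad), for 0.3 s.
2. the round mould is held clear above the box's inner floor while the flap stands propped (value of joint flap above 0.9 rad and z of mould_round in the frame of damp_box above 0.16 m and contact force between the fingers and mould_round above 0.5 N), for 0.1 s.
At the end, for the whole second after the job is handed in: The flap rests open (at least 0.9 rad) on the tall post, which stands on the ledge (within 0.35 rad of upright), untouched by the robot; the round mould stands still and upright (within 0.08 rad) on the turntable's top with its centre within 18 mm of the disc's centre (value of joint flap above 0.9 rad and contact force between post_tall and damp_box above 0.5 N and horizontal distance between mould_round and wheel_top below 0.018 m and z of mould_round in the frame of wheel_top between -0.004 and 0.004 m and angle between mould_round's own z axis and vertical below 0.08 rad and linear speed of each of mould_round, post_tall below 0.02 m/s and z of post_tall in the frame of damp_box between 0.164 and 0.185 m and angle between post_tall's own z axis and vertical below 0.35 rad).
It fails at once if the round mould is let go of more than 10 mm above the turntable (contact force between the fingers and mould_round below 0.02 N and z of mould_round in the frame of wheel_top above 0.01 m and horizontal distance between mould_round and wheel_top below 0.1 m).
It fails at once if another mould is shifted by more than 20 mm (distance of any of mould_square, mould_oblong from where it was at the start of the episode above 0.02 m).
It fails at once if another post is shifted by more than 20 mm or toppled (distance of any of post_mid, post_short from where it was at the start of the episode above 0.02 m or angle between any of post_mid, post_short's own z axis and vertical above 0.4 rad).
It fails at once if the bowl, cup or beater is shifted by more than 25 mm (distance of any of bowl, cup, beater from where it was at the start of the episode above 0.025 m).
It also fails if it takes over 67 s, if anything falls off the work surface, if the arm or the gripper's body presses on something with over 40 N, if the wrist force passes 120 N, or if a joint passes its speed limit or range.

### The arm

A 6-joint arm with a two-finger parallel gripper is mounted at the origin on the work surface. World frame = base frame: x ahead of the robot, y to its left, z up, the work surface at z = 0. Lengths are in m, angles in degrees, forces in N, time in s.
With the tool pointing down it reaches from about 0.35 to 0.875 m from the base axis. Payload 15.5 kg.
Tool frame: the origin (TCP) lies at the very end of the fingers, on their centre line; the grasp point (between the pads) lies 19 mm behind it; z points along the fingers, y is the line along which they close (so a half turn about z gives the same grasp; the last joint's range is limited). The gripper opens to 85 mm and grips with 20 to 120 N. Pads are 22 mm wide; open, the fingers measure 114 mm over their backs; the gripper's body (76 mm by 85 mm) begins 54 mm behind the grasp point. The pads swing forward as they close: fully open they stand 13 mm farther back than shut.
Start: joints at [68.096, 28.281, 77.091, -0, 74.628, -5.472], TCP at [0.177, 0.599, 0.231] pointing down, gripper open.
Joint ranges: [-166.48, 166.48], [-47.26, 123.95], [12.59, 153.08], [-70.14, 250.14], [6.76, 159.57], [-176.63, 176.63]. Speed limits (degrees/s): [108.29, 108.29, 147.25, 172.46, 172.46, 172.46].

### API

Orientations are given as a 3x3 rotation matrix whose columns are the frame's x, y, z axes.
In Python, from bench import arm, vision, ticket gives the robot as it stands.
- The arm moves only by the tool arm_command, never from a script. Its argument "series" is a list of rows, each a list of 7 numbers: the turn, a rotation vector about the tool's x, y, z in rad, then the shift along the tool's x, y, z in mm, then the finger opening in mm, from 0 to 85.4. In form: [[ax, ay, az, tx, ty, tz, jaw], ...]. A call has 1 to 10 rows; each row is the pose to reach, as a shift and turn from the pose commanded when the call began, along the tool's axes at that moment; what a row does not reach only later rows make up. A row lasts 1/10 s, in which the tool goes at most 50 mm and 8.59 degrees, less where a joint would pass 70% of its speed; a pose out of reach is approached as far as the arm can. A call with a gripper value outside its range is refused whole. The fingers move at their own pace and stop on an object; "force" is the grip in N (left out, the last holds). Time passes only in rows, so rows that repeat a pose let the fingers close. It gives the time, the measured TCP pose, the force, the opening and the grip force at its end, in the units of the state.
- arm.get_obs(): the state, without advancing time (a new reading comes with each control period).
- vision.capture(name): name is "scene" or "side" or "wrist"; returns the picture (400x640x3 uint8, red, green, blue); there is no depth.
- vision.get_calibration(name): a dict with "vertical_fov" (degrees; the focal length in pixels is half the picture's height over the tangent of half this angle, whatever the lens; pixels are square), "cx", "cy" (the principal point, pixels), "origin" and "attitude" of the camera in the world. Camera axes: x right, y down, z forward; pixel columns grow to the right and rows downward; lengths in m; the calibration is good to about 2 mm. A picture is of the moment at which its call begins: read the wrist's pose just before it. get_calibration takes no time and is no camera call; for the wrist camera it gives the pose at the moment of the call.
- ticket.job_done(): hands the job in; it is judged then, once.
Trained networks look in the newest picture that a camera, given by its name, has taken for a name from the list of things; names that differ only in an ending like _2 or _b are one class to them, and where a whole thing is asked for, a point or a joint stands for the part that bears it (a point fixed in the world has none). Each returns a list of dicts, best first, with "p" (0 to 1); they miss things now and then, are a little off and sometimes report something else, mostly with a low value. They report only what shows in the picture. A call takes as long as a camera call.
- vision.outline_of(camera, thing): "region" (400x640 bool, what is visible of it) and "bbox" ([left, top, width, height] in pixels, round what is visible of it).
The state is a dict: "time": time; "q": joint angles; "qvel": joint speeds; "joint_efforts": joint torques, N m; "tool_pos": TCP position; "ee_rot": TCP orientation; "force": force on the tool from outside, world axes, zero at the start; "wrist_torque": the same for the moment, N m; "gripper_width": finger opening in m; "grasp_force": force on a finger pad.
Only numpy, scipy, OpenCV 4.12 (cv2) and the standard library are available. Lean on these libraries where they do the work, as an engineer would, in place of code of your own. Each camera call takes 0.05 s, during which the arm holds its last target. There are 200 camera calls.

## Working session

There is one attempt and no reset: what is moved stays moved. The work goes in short steps, Python scripts to look and compute and a tool call to move; the robot and the scene stay as the last step left them, time stands still between calls to the robot, and variables do not carry over. Pictures are saved under pics/ and viewed, at most 10 in all, crops included, and the job is handed in when it is done.

Besides the shell and the picture viewer there is one more tool, called after ">>>" in YAML: its name, and indented under it one key for each argument. arm_command: Moves the arm, as the interface text tells. Its arguments: {"type":"object","properties":{"series":{"type":"array","items":{"type":"array","items":{"type":"number"}}},"force":{"type":"number"}},"required":["series"]}

```bash
ls; mkdir -p pics; cat > h.py <<'E'
import numpy as np, cv2
from bench import arm, vision, ticket
def cal(n):
    c=vision.get_calibration(n); f=200/np.tan(np.radians(c["vertical_fov"])/2)
    return f,c["cx"],c["cy"],np.array(c["origin"]),np.array(c["attitude"])
def ray(n,u,v,z):
    f,cx,cy,o,R=cal(n); d=R@np.array([(u-cx)/f,(v-cy)/f,1.]); return o+d*(z-o[2])/d[2]
def proj(n,P):
    f,cx,cy,o,R=cal(n); p=(np.atleast_2d(P)-o)@R; return np.c_[cx+f*p[:,0]/p[:,2],cy+f*p[:,1]/p[:,2]]
def snap(n,name):
    im=vision.capture(n); cv2.imwrite(f"pics/{name}.png",im[:,:,::-1]); return im
E
python3 - <<'E'
from h import *
for n in ("scene","side"):
    print(n,vision.get_calibration(n)); snap(n,n+"0")
a=cv2.imread("pics/scene0.png");b=cv2.imread("pics/side0.png")
for n in ("scene","side"):
  for t in ("post_tall","post_mid","post_short","mould_round","mould_square","mould_oblong","wheel_top","damp_box","bat_stack","bowl","kiln_shelf","cup","beater"):
    r=vision.outline_of(n,t); print(n,t,[(round(x["p"],2),[int(k) for k in x["bbox"]]) for x in r[:2]])
print(arm.get_obs())
E
```

```text
pics
scene {'vertical_fov': 47.49672008875224, 'cx': 317.6236391711403, 'cy': 203.83943052336446, 'origin': array([0.81079161, 0.62351124, 1.39615018]), 'attitude': array([[-0.93772455,  0.30331276, -0.16933409],
       [ 0.34732095,  0.82759711, -0.4409662 ],
       [ 0.00638973, -0.47231811, -0.881405  ]])}
side {'vertical_fov': 50.722883880579765, 'cx': 315.389656987797, 'cy': 209.94424855939488, 'origin': array([ 0.35584543, -0.65055896,  1.01497362]), 'attitude': array([[ 0.95097714, -0.22816067,  0.20877066],
       [-0.30872834, -0.73999474,  0.59757392],
       [ 0.01814632, -0.63273256, -0.77415775]])}
scene post_tall [(0.95, [283, 95, 16, 41]), (0.27, [272, 113, 74, 39])]
scene post_mid [(0.56, [317, 110, 9, 23])]
scene post_short []
scene mould_round [(0.47, [269, 134, 94, 124])]
scene mould_square []
scene mould_oblong []
scene wheel_top [(0.69, [367, 272, 66, 58])]
scene damp_box [(0.87, [266, 138, 96, 121]), (0.59, [230, 127, 35, 42])]
scene bat_stack [(0.76, [229, 130, 37, 37]), (0.57, [274, 110, 69, 43])]
scene bowl [(0.77, [307, 322, 40, 40])]
scene kiln_shelf [(0.67
[... 777 characters left out ...]
  7.46267964e+01, -5.47191560e+00]), 'qvel': array([ 0.05351302, -0.00073729, -0.05958349, -0.08005812, -0.01981982,
       -0.04630962]), 'joint_efforts': array([ 4.76268382e-03, -8.81975627e+01, -3.84284234e+01,  3.22315445e-04,
        2.59501376e-04,  7.05639604e-05]), 'tool_pos': array([0.17679698, 0.59948707, 0.23127797]), 'ee_rot': array([[-9.59164190e-01,  2.82849882e-01,  2.93532645e-05],
       [ 2.82849883e-01,  9.59164190e-01,  6.87558496e-06],
       [-2.62098417e-05,  1.48973823e-05, -1.00000000e+00]]), 'force': array([ 0.17565301, -0.37592688, -0.34317662]), 'wrist_torque': array([ 0.00946878,  0.04070806, -0.02015873]), 'grasp_force': 0.0, 'gripper_width': 0.0854002536313822}
```

View pics/scene0.png

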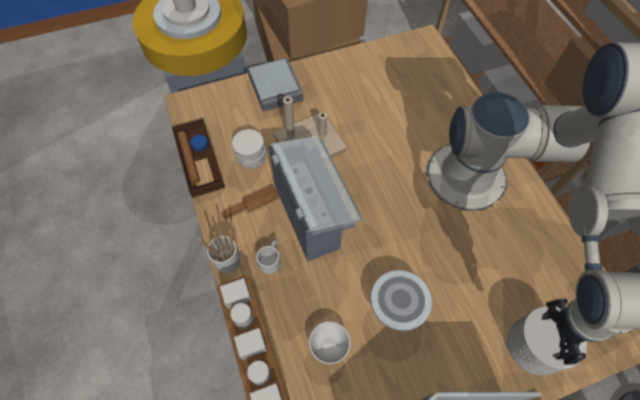

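View pics/side0.png

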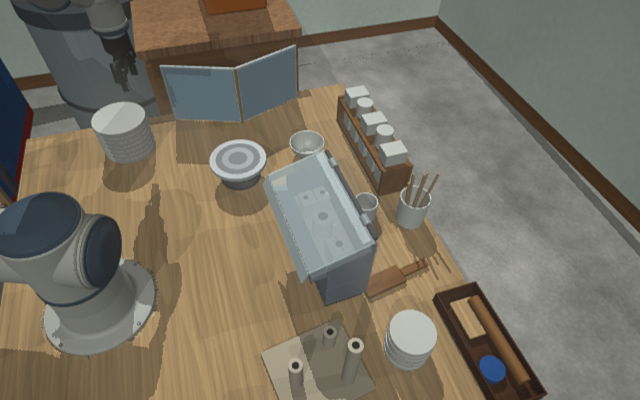

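The scene view shows the box around (315,195), the shelf and posts around (310,130) and the turntable at (401,300). The side view shows the box at (320,230), the posts at (296,372), (330,335) and (354,350), and the turntable at (238,160). I'll zoom in on the box and posts.

```bash
python3 - <<'E'
import cv2,numpy as np
b=cv2.imread("pics/side0.png")[130:400,195:445]; a=cv2.imread("pics/scene0.png")[80:350,210:450]
A=cv2.resize(b,None,fx=2.2,fy=2.2,interpolation=cv2.INTER_CUBIC);cv2.imwrite("pics/z1.png",A)
A=cv2.resize(a,None,fx=2.2,fy=2.2,interpolation=cv2.INTER_CUBIC);cv2.imwrite("pics/z2.png",A)
E
```

```text
(no output)
```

View pics/z1.png

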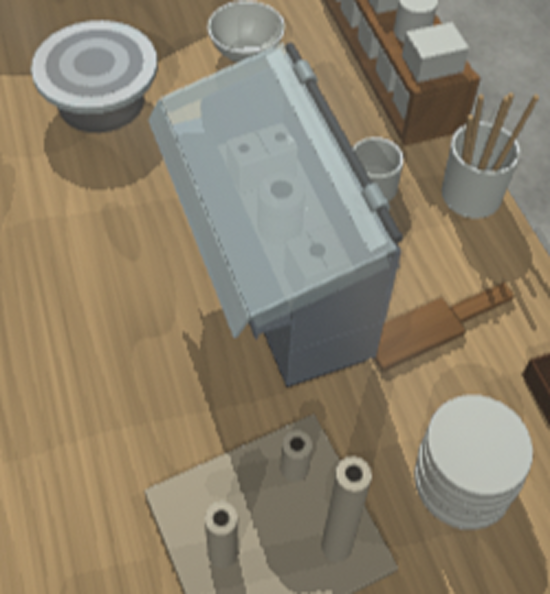

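View pics/z2.png

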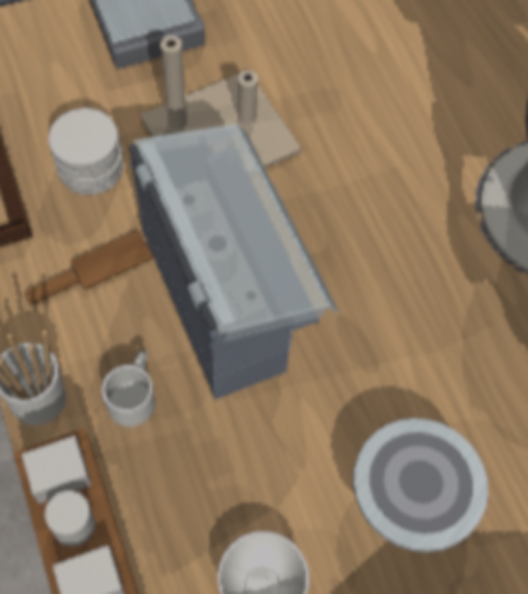

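The round mould is the middle of the three; in the side view its top hole is at about (322.7,215.9). The oblong (two holes) is on the far side and the square on the near side. Next I'll fit the poses.

```bash
cat > m.py <<'E'
from h import *
from scipy.optimize import least_squares
K=[("side",(302.7,282.3),(-115,-159,183)),("side",(263.2,182.3),(-115,159,183)),("side",(326.8,305.5),(-53,-154,0)),("side",(366.4,294.5),(59,-154,0)),
("scene",(309.1,260.5),(59,154,0)),("scene",(339.5,250.5),(-53,154,0)),("scene",(361.4,218.6),(-115,159,183)),("scene",(320,136.8),(-115,-159,183))]
def W(p,P):
    c,s=np.cos(p[2]),np.sin(p[2]); P=np.array(P)/1000; return np.array([p[0]+c*P[0]-s*P[1],p[1]+s*P[0]+c*P[1],P[2]])
res=lambda p: np.concatenate([proj(n,W(p,P))[0]-uv for n,uv,P in K])
r=least_squares(res,[.6,0,0]); print("box",r.x,np.degrees(r.x[2])); print(r.fun.round(1).reshape(-1,2).tolist())
B=r.x
def tri(obs):
    A=[];b=[]
    for n,(u,v) in obs:
        f,cx,cy,o,R=cal(n); d=R@np.array([(u-cx)/f,(v-cy)/f,1]); d/=np.linalg.norm(d); M=np.eye(3)-np.outer(d,d); A.append(M); b.append(M@o)
    return np.linalg.lstsq(np.vstack(A),np.hstack(b),rcond=None)[0]
if __name__=="__main__":
  for nm,z,ob in [("tall",.214,[("side",(355.5,345)),("scene",(287.7,100))]),("mid",.119,[("side",(295.5,365.5)),("scene",(322.7,115.5))]),("short",.079,[("side",(329.5,331.4))]),
   ("wheel",.081,[("side",(237.7,159.1)),("scene",(400.9,298.6))]),("round",.189,[("side",(322.7,215.9)),("scene",(309,190.7))]),("square",.181,[("side",(339.1,243.6)),("scene",(296,170.5))]),
   ("obl",.173,[("side",(314,194.8))]),("bats",.096,[("side",(411,335)),("scene",(248.5,142))])]:
    print(nm,[ray(n,*uv,z)[:2].round(4).tolist() for n,uv in ob], tri(ob).round(4) if len(ob)>1 else "")
  c,s=np.cos(B[2]),np.sin(B[2])
  for n in ("ledge",):print(W(B,(-69,0,171)))
  print("moulds nominal", [W(B,(0,y,0)).round(3).tolist() for y in(-95,0,95)])
E
python3 m.py
```

```text
box [ 0.59709244 -0.03620625  0.05768527] 3.305122429088385
[[1.6, 0.9], [-0.3, 2.4], [-0.7, 3.6], [-1.5, 0.9], [-0.7, 2.9], [0.1, 0.1], [0.9, 2.2], [-0.8, 3.9]]
tall [[0.5416, -0.3783], [0.5406, -0.3737]] [ 0.5411 -0.3769  0.211 ]
mid [[0.4268, -0.349], [0.4246, -0.3437]] [ 0.4253 -0.3471  0.1152]
short [[0.5271, -0.284]] 
wheel [[0.4373, 0.3398], [0.4374, 0.3483]] [0.4368 0.3468 0.075 ]
round [[0.5901, -0.0367], [0.5878, -0.0323]] [ 0.5891 -0.0342  0.1866]
square [[0.6029, -0.1228], [0.6, -0.1198]] [ 0.6015 -0.1214  0.1797]
obl [[0.5954, 0.0498]] 
bats [[0.6981, -0.3547], [0.7027, -0.3401]] [ 0.7023 -0.3502  0.0829]
[ 0.52820721 -0.04018433  0.171     ]
moulds nominal [[0.603, -0.131, 0.0], [0.597, -0.036, 0.0], [0.592, 0.059, 0.0]]
```

The fits agree with the given sizes to about 5 mm. I'll write a planner that turns wanted grasp-point, heading and pitch poses into move rows. First I'll go up, then to a look pose in front of the box.

```bash
cat > plan.py <<'E'
from h import *
from scipy.spatial.transform import Rotation as Ro
def pose(g,h,p):   # grasp point (m), heading deg, pitch deg below horizontal -> TCP pos, R
    h,p=np.radians(h),np.radians(p)
    z=np.array([np.cos(p)*np.cos(h),np.cos(p)*np.sin(h),-np.sin(p)]); y=np.array([-np.sin(h),np.cos(h),0]); 
    return np.array(g)+.019*z, np.c_[np.cross(y,z),y,z]
def rows(T,start=None):
    """T: list of (g,h,p). prints rel rows from start (measured pose if None)"""
    if start is None:
        o=arm.get_obs(); P,R=np.array(o["tool_pos"]),np.array(o["ee_rot"])
    else: P,R=pose(*start)
    for t in T:
        p,r=pose(*t); rv=Ro.from_matrix(R.T@r).as_rotvec(); d=R.T@(p-P)*1000
        print([round(float(v),3) for v in rv]+[round(float(v),1) for v in d])
E
python3 - <<'E'
from plan import *
rows([((.30,.40,.45),30,80),((.40,.02,.47),3.3,65)])
E
```

```text
[-0.071, -0.165, -0.808, -176.9, -154.1, -200.0]
[-0.075, -0.432, -0.339, -385.6, -490.0, -221.5]
```

>>> arm_command:
  series:
    - [0,0,0,-60,-50,-150,85]
    - [-0.02,-0.1,-0.1,-177,-154,-200,85]
    - [-0.04,-0.2,-0.2,-177,-154,-200,85]
    - [-0.05,-0.3,-0.3,-177,-154,-200,85]
    - [-0.075,-0.432,-0.339,-177,-154,-200,85]
    - [-0.075,-0.432,-0.339,-386,-490,-222,85]
    - [-0.075,-0.432,-0.339,-386,-490,-222,85]
    - [-0.075,-0.432,-0.339,-386,-490,-222,85]
    - [-0.075,-0.432,-0.339,-386,-490,-222,85]
    - [-0.075,-0.432,-0.339,-386,-490,-222,85]
  force: 60

```text
time: 2.4
tool_pos: [0.3474, 0.2147, 0.4265]
ee_rot: [[-0.905, -0.058, 0.422], [-0.053, 0.998, 0.025], [-0.423, 0.0, -0.906]]
force: [0.3, 1.1, -0.3]
gripper_width: 0.0849
grasp_force: 0.0
```

```bash
python3 - <<'E'
from plan import *
o=arm.get_obs();print(o["time"],o["q"].round(1))
rows([((.40,.02,.47),3.3,65)])
E
```

```text
2.4 [ 33.3  -9.7  99.2 -13.1  69.  -57.6]
[0.0, 0.001, 0.0, -55.8, -197.5, -3.0]
```

>>> arm_command:
  series:
    - [0,0,0,-56,-198,-3,85]
    - [0,0,0,-56,-198,-3,85]
    - [0,0,0,-56,-198,-3,85]
    - [0,0,0,-56,-198,-3,85]
    - [0,0,0,-56,-198,-3,85]
    - [0,0,0,-56,-198,-3,85]

```text
time: 3.0
tool_pos: [0.4086, 0.0199, 0.4528]
ee_rot: [[-0.905, -0.057, 0.422], [-0.052, 0.998, 0.024], [-0.423, -0.0, -0.906]]
force: [0.8, 1.7, -0.1]
gripper_width: 0.0847
grasp_force: 0.0
```

```bash
python3 - <<'E'
from plan import *
o=arm.get_obs();print(o["time"],o["q"].round(1),o["tool_pos"])
im=snap("wrist","w1"); print(vision.get_calibration("wrist"))
from m import W,B
import cv2
im=im[:,:,::-1].copy()
for P in [(-115,-159,183),(-115,159,183),(-53,-154,171),(0,0,189),(-93,-154,171),(-93,154,171),(55,159,255),(55,-159,255),(-99.5,159,213.6),(-99.5,-159,213.6)]:
    u=proj("wrist",W(B,P))[0]; print(P,u.round(1)); 
    if -1e3<u[0]<2e3 and -1e3<u[1]<2e3: cv2.circle(im,(int(u[0]),int(u[1])),4,(0,0,255),1)
cv2.imwrite("pics/w1o.png",im)
E
```

```text
3.0 [ -10.3  -12.9   97.6    6.    71.  -104.3] [0.40861174 0.01992951 0.45281877]
{'vertical_fov': 71.4140449250825, 'cx': 316.91948065754997, 'cy': 201.8533209466866, 'origin': array([0.28772753, 0.01034621, 0.55397696]), 'attitude': array([[-0.0555909 ,  0.75617064,  0.6520089 ],
       [ 0.99845058,  0.04371486,  0.03443032],
       [-0.00246728,  0.65291268, -0.75742917]])}
box [ 0.59709244 -0.03620625  0.05768527] 3.305122429088385
[[1.6, 0.9], [-0.3, 2.4], [-0.7, 3.6], [-1.5, 0.9], [-0.7, 2.9], [0.1, 0.1], [0.9, 2.2], [-0.8, 3.9]]
(-115, -159, 183) [165.  135.2]
(-115, 159, 183) [382.8 135. ]
(-53, -154, 171) [184.6 166.3]
(0, 0, 189) [280.3 198.1]
(-93, -154, 171) [176.5 144.5]
(-93, 154, 171) [376.  144.4]
(55, 159, 255) [374.8 249.1]
(55, -159, 255) [183.6 248.9]
(-99.5, 159, 213.6) [385.  155.3]
(-99.5, -159, 213.6) [159.9 155.4]
```

View pics/w1o.png

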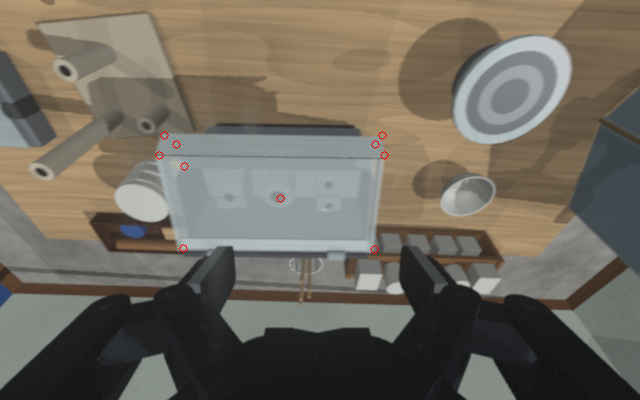

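The wrist view agrees with the fitted box to 1–2 px. The round mould's hole is at (280,198), the tall post's top at (40,171), the middle post's at (66,69), and the wheel centre at about (511,90).

```bash
python3 - <<'E'
from plan import *
for n,u,v,z in [("tall",40,171,.214),("mid",66,69,.119),("short",147,125,.079),("round",280,198,.189),("wheel",511,90,.081),("square",229,197,.181)]: print(n,ray("wrist",u,v,z).round(4))
G=(.541,-.377,.119)
d=np.array([np.cos(np.radians(-38)),np.sin(np.radians(-38)),-1])*.1
print(d); rows([((.41,-.26,.33),-38,45),(np.array(G)-d,-38,45),(G,-38,45)])
rows([(np.array(G)-d,-38,45),(G,-38,45)],((.41,-.26,.33),-38,45))
E
```

```text
tall [ 0.5439 -0.3858  0.214 ]
mid [ 0.4268 -0.3512  0.119 ]
short [ 0.5298 -0.2876  0.079 ]
round [ 0.5969 -0.0366  0.189 ]
wheel [0.4309 0.3406 0.081 ]
square [ 0.6065 -0.1265  0.181 ]
[ 0.07880108 -0.06156615 -0.1       ]
[0.413, -0.332, 0.592, 62.6, -285.4, 122.3]
[0.413, -0.332, 0.592, 65.2, -343.4, 243.7]
[0.413, -0.332, 0.592, 39.4, -409.0, 366.3]
[0.0, 0.0, 0.0, 25.3, -11.5, 131.7]
[0.0, 0.0, 0.0, 25.3, -11.5, 273.1]
```

>>> arm_command:
  series:
    - [0.41,-0.33,0.59,63,-285,122,85]
    - [0.41,-0.33,0.59,63,-285,122,85]
    - [0.41,-0.33,0.59,63,-285,122,85]
    - [0.41,-0.33,0.59,63,-285,122,85]
    - [0.41,-0.33,0.59,63,-285,122,85]
    - [0.41,-0.33,0.59,63,-285,122,85]
    - [0.41,-0.33,0.59,63,-285,122,85]
    - [0.41,-0.33,0.59,63,-285,122,85]
    - [0.41,-0.33,0.59,63,-285,122,85]
    - [0.41,-0.33,0.59,63,-285,122,85]

```text
time: 4.05
tool_pos: [0.4193, -0.2623, 0.3157]
ee_rot: [[-0.562, 0.61, 0.558], [0.434, 0.792, -0.43], [-0.704, 0.0, -0.71]]
force: [0.1, -0.2, 0.5]
gripper_width: 0.0849
grasp_force: 0.0
```

```bash
python3 - <<'E'
from plan import *
o=arm.get_obs();print(o["time"],o["q"].round(1),o["tool_pos"])
G=(.542,-.380,.119); d=np.array([np.cos(np.radians(-38)),np.sin(np.radians(-38)),-1])*.1
rows([((.41,-.26,.33),-38,45),(np.array(G)-d,-38,45),(G,-38,45)])
E
```

```text
4.05 [-40.2  -1.4 122.5   7.5  14.3 -99.1] [ 0.41932659 -0.26233486  0.31570989]
[0.005, -0.004, 0.005, -3.9, -3.9, 2.6]
[0.005, -0.004, 0.005, 19.0, -17.8, 136.2]
[0.005, -0.004, 0.005, 18.4, -18.5, 277.7]
```

```bash
cat > kin.py <<'E'
from plan import *
from scipy.optimize import least_squares
D=[([68.0973,28.2815,77.0907,0,74.6268,-5.47],[.17679698,.59948707,.23127797]),([33.3,-9.7,99.2,-13.1,69,-57.6],[.3474,.2147,.4265]),
([-10.3,-12.9,97.6,6.0,71.0,-104.3],[.40861174,.01992951,.45281877]),([-40.2,-1.4,122.5,7.5,14.3,-99.1],[.41932659,-.26233486,.31570989])]
def fk(k,q):
    q=np.array(q); R1=Ro.from_euler('z',q[0],degrees=True); R2=R1*Ro.from_euler('y',q[1],degrees=True); R3=R2*Ro.from_euler('y',q[2],degrees=True)
    R5=R3*Ro.from_euler('ZY',[q[3],q[4]],degrees=True); R6=R5*Ro.from_euler('z',q[5],degrees=True)
    return R1.apply([k[0],0,k[1]])+R2.apply([0,0,k[2]])+R3.apply([k[3],0,k[4]])+R5.apply([0,0,k[5]]),R6
s=least_squares(lambda k:np.concatenate([(fk(k,q)[0]-p)*1e3 for q,p in D]+[1e-1*(k-[0,.35,.4,0,.4,.3])]),[0,.35,.4,0,.4,.3]); k=s.x
# fixed tool-roll offset: R = R6*C
def C(): o=arm.get_obs(); return fk(k,o["q"])[1].inv()*Ro.from_matrix(o["ee_rot"])
lo=np.array([-166.48,-47.26,12.59,-70.14,6.76,-176.63]);hi=np.array([166.48,123.95,153.08,250.14,159.57,176.63])
def ik(t,q0,c):
    P,R=pose(*t)
    f=lambda q:(lambda a:np.r_[(a[0]-P)*1e3,(Ro.from_matrix(R).inv()*(a[1]*c)).as_rotvec()*300])(fk(k,q))
    r=least_squares(f,np.clip(q0,lo+.1,hi-.1),bounds=(lo,hi)); return r.x,np.linalg.norm(r.fun)
if __name__=="__main__":
    print(k.round(4),np.abs(s.fun).max()); c=C(); print(c.as_rotvec()); q=arm.get_obs()["q"]
    from m import W,B
    h=3.3
    print("pick",[(a.round(0),round(e,1)) for a,e in [ik(((.542,-.380,.119),-38,45),q,c)]])
    print("lift",[(a.round(0),round(e,1)) for a,e in [ik(((.48,-.32,.30),-38,45),q,c)]])
    for th,L in [(-.15,45),(0,45),(.3,42),(.6,32),(.9,18),(1.15,0)]:
        a=np.radians(-22.95)+th; T=np.array([55-184.6*np.cos(a),-105,255+184.6*np.sin(a)]); l=np.radians(L)
        g=T-100*np.array([np.sin(l),0,np.cos(l)]); q,e=ik((W(B,g),h,45+L),q,c); print(th,L,g.round(),W(B,g).round(3),q.round(0),round(e,1))
    for g,p in [((-8,0,173),47),((-8,0,240),30),((-80,0,260),30),((-150,0,270),45)]:
        q,e=ik((W(B,g),h,p),q,c); print(g,p,q.round(0),round(e,1))
    for p in (45,60,80): a,e=ik(((.437,.343,.14),38,p),q,c); print("wheel",p,a.round(0),round(e,1))
E
python3 kin.py
```

```text
[0.0239 0.2307 0.5673 0.0962 0.37   0.2998] 61.89067523519373
[-2.46629547e-16 -5.54916480e-16  1.57079633e+00]
box [ 0.59709244 -0.03620625  0.05768527] 3.305122429088385
[[1.6, 0.9], [-0.3, 2.4], [-0.7, 3.6], [-1.5, 0.9], [-0.7, 2.9], [0.1, 0.1], [0.9, 2.2], [-0.8, 3.9]]
pick [(array([-32.,  34., 106., -70.,   7., -15.]), np.float64(43.5))]
lift [(array([-31.,  11., 114., -24.,  12., -62.]), np.float64(0.0))]
-0.15 45 [-173. -105.   88.] [ 0.43  -0.151  0.088] [ -19.   30.  113.   -0.   37. -113.] 0.0
0 45 [-186. -105.  112.] [ 0.418 -0.152  0.112] [ -20.   27.  113.   -0.   40. -113.] 0.0
0.3 42 [-196. -105.  162.] [ 0.408 -0.152  0.162] [ -21.   20.  113.    2.   45. -116.] 0.0
0.6 32 [-179. -105.  207.] [ 0.425 -0.151  0.207] [ -23.   14.  114.    9.   41. -123.] 0.0
0.9 18 [-138. -105.  248.] [ 0.465 -0.149  0.248] [ -25.   10.  115.   23.   33. -135.] 0.0
1.15 0 [ -80. -105.  281.] [ 0.523 -0.146  0.281] [ -26.   11.  118.   65.   22. -175.] 0.0
(-8, 0, 173) 47 [  -7.   24.  116.   79.    7. -177.] 23.5
(-8, 0, 240) 30 [  -6.   16.  115.   81.    7. -177.] 69.7
(-80, 0, 260) 30 [  -8.    7.  123.   80.    8. -177.] 67.7
(-150, 0, 270) 45 [ -13.    3.  130.   76.   11. -177.] 2.9
wheel 45 [  34.   25.  119.   84.    7. -177.] 58.2
wheel 60 [ 38.  26. 117.  -1.   7. -89.] 1.8
wheel 80 [ 38.  28. 103.  -0.  39. -90.] 0.0
```

```bash
python3 - <<'E'
import re
s=open('kin.py').read().split('if __name__')[0]
exec(s)
print(k, s.fun.round(1) if hasattr(s,'fun') else '')
A=[];b=[]
for q,p in D:
    e=lambda s_,a:Ro.from_euler(s_,a,degrees=True)
    R1=e('z',q[0]);R2=R1*e('y',q[1]);R3=R2*e('y',q[2]);R4=R3*e('z',q[3]);R5=R4*e('y',q[4])
    M=[R.as_matrix() for R in (R1,R2,R3,R4,R5)]
    cols=[M[0][:,0],M[0][:,2],M[1][:,0],M[1][:,2],M[2][:,0],M[2][:,2],M[4][:,2],M[4][:,0]]
    A.append(np.c_[tuple(cols)]);b.append(p)
A=np.vstack(A);b=np.hstack(b)
for sel in ([0,1,3,4,5,6],[0,1,2,3,4,5,6],range(8)):
    sel=list(sel);x,_,rk,_=np.linalg.lstsq(A[:,sel],b,rcond=None); print(sel,x.round(4),rk,((A[:,sel]@x-b)*1e3).round(1))
E
```

```text
[0.02387505 0.23066915 0.56729253 0.09624367 0.36996426 0.29982877] [ 55.9 -20.6   8.3  29.2 -43.2  -1.3 -12.  -61.9  -2.6 -40.4 -45.2  -4.4
   0.   -0.    0.    0.   -0.   -0. ]
[0, 1, 3, 4, 5, 6] [0.0239 0.2307 0.5673 0.0962 0.37   0.2998] 6 [ 55.9 -20.6   8.3  29.2 -43.2  -1.3 -12.  -61.9  -2.6 -40.4 -45.2  -4.4]
[0, 1, 2, 3, 4, 5, 6] [0.0341 0.1919 0.0474 0.5271 0.0674 0.326  0.2509] 7 [ 55.2 -22.3  -0.   24.8 -33.7   1.  -14.  -66.4  -0.9 -40.3 -47.3  -0. ]
[0, 1, 2, 3, 4, 5, 6, 7] [ 0.4565  0.2318  0.5126  0.6092  0.2645 -0.066   0.0574  0.4406] 8 [ 55.3 -22.3  -0.9  18.6 -31.7  17.6 -10.7 -71.2 -14.9  -8.4  -9.5  -1.8]
```

```bash
sed -i 's/R1.apply(\[k\[0\],0,k\[1\]\])/R1.apply([k[0],k[6],k[1]])/; s/\[0,.35,.4,0,.4,.3\]/[0,.35,.4,0,.4,.3,0]/g; s/1e-1\*(k/1e-2*(k/' kin.py; python3 kin.py
```

```text
[1.000e-04 2.574e-01 5.964e-01 1.182e-01 3.845e-01 3.353e-01 5.960e-02] 0.19663835337277447
[-2.46629547e-16 -5.54916480e-16  1.57079633e+00]
box [ 0.59709244 -0.03620625  0.05768527] 3.305122429088385
[[1.6, 0.9], [-0.3, 2.4], [-0.7, 3.6], [-1.5, 0.9], [-0.7, 2.9], [0.1, 0.1], [0.9, 2.2], [-0.8, 3.9]]
pick [(array([ -44.,   33.,  108.,   82.,    7., -177.]), np.float64(43.2))]
lift [(array([ -41.,   10.,  116.,   11.,    9., -103.]), np.float64(0.0))]
-0.15 45 [-173. -105.   88.] [ 0.43  -0.151  0.088] [ -27.   30.  110.   -0.   40. -120.] 0.0
0 45 [-186. -105.  112.] [ 0.418 -0.152  0.112] [ -28.   26.  111.   -0.   43. -121.] 0.0
0.3 42 [-196. -105.  162.] [ 0.408 -0.152  0.162] [ -30.   20.  111.    2.   47. -124.] 0.0
0.6 32 [-179. -105.  207.] [ 0.425 -0.151  0.207] [ -33.   14.  112.   11.   44. -133.] 0.0
0.9 18 [-138. -105.  248.] [ 0.465 -0.149  0.248] [ -36.   10.  114.   28.   37. -149.] 0.0
1.15 0 [ -80. -105.  281.] [ 0.523 -0.146  0.281] [ -37.   10.  117.   60.   30. -177.] 10.8
(-8, 0, 173) 47 [ -15.   24.  116.   73.   11. -177.] 28.0
(-8, 0, 240) 30 [ -15.   15.  116.   76.   13. -177.] 76.7
(-80, 0, 260) 30 [ -19.    7.  123.   74.   16. -177.] 76.0
(-150, 0, 270) 45 [ -27.    2.  129.   65.   22. -177.] 13.6
wheel 45 [  28.   24.  119.   79.    7. -177.] 54.9
wheel 60 [  30.   26.  118.   33.    8. -130.] 0.0
wheel 80 [ 31.  27. 102.   2.  41. -98.] 0.0
```

The arm model now fits to 0.2 mm. Shallow pitches need the wrist's other branch, so I'll check a half-turned grasp, which keeps joint 6 away from its limit.

```bash
cat >> plan.py <<'E'
FLIP=-1
_p=pose
def pose(g,h,p):
    P,R=_p(g,h,p); return P,R@np.diag([FLIP,FLIP,1.])
E
cat > t.py <<'E'
from kin import *
from m import W,B
c=C()
def best(t,starts):
    S=[ik(t,np.array(s,float),c) for s in starts]; return [(q.round(0).astype(int).tolist(),round(float(e),1)) for q,e in S]
st=[[-30,20,112,10,40,60],[-30,20,112,80,30,0],[-30,20,112,170,30,-100]]
for h,p,z in ((-38,55,.084),(-38,50,.094),(-45,55,.084)): print("pick",h,p,best(((.542,-.380,z),h,p),st))
for hd in (3.3,-15):
  for p0,s in ((55,130),(50,120)):
    for th,L in [(-.15,45),(.3,42),(.6,32),(.9,18),(1.15,0)]:
        a=np.radians(-22.95)+th; T=np.array([55-184.6*np.cos(a),-105,255+184.6*np.sin(a)]); l=np.radians(L)
        u=np.array([np.sin(l)*np.cos(np.radians(hd-3.3)),np.sin(l)*np.sin(np.radians(hd-3.3)),np.cos(l)])
        print(hd,p0,th,L,best((W(B,T-s*u),hd,p0+L),st[:2]))
for g,p in [((-8,0,173),47),((-8,0,240),30),((-80,0,260),30),((-150,0,270),45)]:
    print("mould",g,p,best((W(B,g),3.3,p),st),best((W(B,g),-12,p),st[2:]))
for p in (30,45,60): print("wheel",p,best(((.437,.343,.14),38,p),st))
E
python3 t.py | grep -v '^box\|^\[\['
```

```text
pick -38 55 [([-42, 37, 106, 34, 7, 52], 19.4), ([-42, 38, 111, 157, 7, -70], 11.2), ([-42, 38, 111, 157, 7, -70], 11.2)]
pick -38 50 [([-41, 38, 112, 168, 10, -81], 0.0), ([-41, 38, 112, 168, 10, -81], 0.0), ([-41, 38, 112, 168, 10, -81], 0.0)]
pick -45 55 [([-37, 37, 107, -70, 7, 167], 12.2), ([-37, 37, 107, -70, 7, 167], 12.2), ([-37, 38, 110, 234, 7, -137], 9.3)]
3.3 55 -0.15 45 [([-25, 34, 107, -6, 48, 66], 0.0), ([-25, 34, 107, -6, 48, 66], 0.0)]
3.3 55 0.3 42 [([-27, 24, 108, -4, 54, 62], 0.0), ([-27, 24, 108, -4, 54, 62], 0.0)]
3.3 55 0.6 32 [([-29, 18, 110, 2, 50, 56], 0.0), ([-29, 18, 110, 2, 50, 56], 0.0)]
3.3 55 0.9 18 [([-32, 14, 111, 14, 42, 45], 0.0), ([-32, 14, 111, 14, 42, 45], 0.0)]
3.3 55 1.15 0 [([-34, 13, 114, 43, 30, 20], 0.0), ([-34, 13, 114, 43, 30, 20], 0.0)]
3.3 50 -0.15 45 [([-26, 32, 109, -4, 43, 63], 0.0), ([-26, 32, 109, -4, 43, 63], 0.0)]
3.3 50 0.3 42 [([-29, 22, 110, -1, 49, 59], 0.0), ([-29, 22, 110, -1, 49, 59], 0.0)]
3.3 50 0.6 32 [([-31, 16, 112, 6, 46, 51], 0.0), ([-31, 16, 112, 6, 46, 51], 0.0)]
3.3 50 0.9 18 [([-34, 12, 113, 21, 39, 38], 0.0), 
[... 1288 characters left out ...]
 34, -94], 0.0)]
mould (-80, 0, 260) 30 [([-27, 20, 137, 139, 41, -73], 0.0), ([-27, 20, 137, 139, 41, -73], 0.0), ([-27, 20, 137, 139, 41, -73], 0.0)] [([-10, 20, 137, 183, 37, -91], 0.0)]
mould (-150, 0, 270) 45 [([-29, 4, 132, 81, 23, -14], 0.0), ([-29, 4, 132, 81, 23, -14], 0.0), ([-29, 4, 132, 81, 23, -14], 0.0)] [([-17, 5, 134, 140, 7, -53], 9.6)]
wheel 30 [([26, 46, 139, 169, 66, -91], 0.0), ([26, 46, 139, 169, 66, -91], 0.0), ([26, 46, 139, 169, 66, -91], 0.0)]
wheel 45 [([28, 32, 129, 164, 26, -83], 0.0), ([28, 32, 129, 164, 26, -83], 0.0), ([28, 32, 129, 164, 26, -83], 0.0)]
wheel 60 [([30, 26, 118, 33, 8, 50], 0.0), ([30, 26, 118, 33, 8, 50], 0.0), ([30, 26, 118, 33, 8, 50], 0.0)]
```

>>> arm_command:
  series:
    - [0,0,0.3,0,0,-20,85]
    - [0,0,0.5,0,0,-20,85]
    - [0,0,0.7,0,0,-20,85]
    - [0,0,0.9,0,0,-20,85]
    - [0,0,1.1,0,0,-20,85]
    - [0,0,1.3,0,0,-20,85]
    - [0,0,1.5,0,0,-20,85]
    - [0,0,1.5,0,0,-20,70]
    - [0,0,1.5,0,0,-20,70]
    - [0,0,1.5,0,0,-20,70]

```text
time: 5.05
tool_pos: [0.4083, -0.2535, 0.3302]
ee_rot: [[0.572, 0.601, 0.558], [0.819, -0.381, -0.429], [-0.045, 0.703, -0.71]]
force: [-0.2, -0.1, -0.4]
gripper_width: 0.0701
grasp_force: 0.0
```

```bash
cat > t2.py <<'E'
from kin import *
from m import W,B
c=C(); o=arm.get_obs(); print(o["time"],o["q"].round(1))
for h,p in ((-10,50),(-15,50),(-5,55)):
  q=np.array([-43,20,115,40,25,40.])
  for g in ((.40,-.31,.33),(.45,-.364,.21),(.542,-.380,.094),(.542,-.380,.20)):
    q,e=ik((g,h,p),q,c); print(h,p,g,q.round(0),round(e,1))
rows([((.40,-.31,.33),-10,50)])
E
python3 t2.py| grep -v '^box\|^\[\['
```

```text
5.05 [-40.3  -4.4 122.2   6.5  17.6 -11.8]
-10 50 (0.4, -0.31, 0.33) [-64.   4. 113.  45.  47.   9.] 0.0
-10 50 (0.45, -0.364, 0.21) [-61.  22. 114.  64.  34. -13.] 0.0
-10 50 (0.542, -0.38, 0.094) [-52.  39. 109.  88.  26. -32.] 0.0
-10 50 (0.542, -0.38, 0.2) [-52.  27. 105.  60.  30.  -1.] 0.0
-15 50 (0.4, -0.31, 0.33) [-62.   3. 114.  44.  42.  15.] 0.0
-15 50 (0.45, -0.364, 0.21) [-59.  21. 115.  67.  29. -10.] 0.0
-15 50 (0.542, -0.38, 0.094) [-51.  38. 110.  96.  22. -35.] 0.0
-15 50 (0.542, -0.38, 0.2) [-51.  27. 106.  61.  25.   3.] 0.0
-5 55 (0.4, -0.31, 0.33) [-63.   5. 108.  38.  53.  13.] 0.0
-5 55 (0.45, -0.364, 0.21) [-60.  22. 109.  49.  38.  -2.] 0.0
-5 55 (0.542, -0.38, 0.094) [-52.  38. 104.  65.  28. -13.] 0.0
-5 55 (0.542, -0.38, 0.2) [-52.  28. 100.  45.  36.   9.] 0.0
[0.3, 0.192, 1.264, -45.3, 14.2, 37.7]
```

>>> arm_command:
  series:
    - [0.3,0.192,1.264,-45,14,38,70]
    - [0.3,0.192,1.264,-45,14,38,70]
    - [0.3,0.192,1.264,-45,14,38,70]
    - [0.3,0.192,1.264,-45,14,38,70]
    - [0.3,0.192,1.264,-45,14,38,70]
    - [0.3,0.192,1.264,-45,14,38,70]
    - [0.3,0.192,1.264,-45,14,38,70]
    - [0.3,0.192,1.264,-45,14,38,70]
    - [0.3,0.192,1.264,-45,14,38,70]
    - [0.3,0.192,1.264,-45,14,38,70]

```text
time: 6.05
tool_pos: [0.4121, -0.3126, 0.3147]
ee_rot: [[0.757, -0.173, 0.631], [-0.132, -0.985, -0.111], [0.64, 0.001, -0.768]]
force: [-0.4, -0.5, 0.3]
gripper_width: 0.0697
grasp_force: 0.0
```

```bash
python3 - <<'E'
from plan import *
o=arm.get_obs(); print(o["time"],o["q"].round(1))
z=pose((0,0,0),-10,50)[1][:,2]; G=np.array([.542,-.380,.094])
rows([(G-.16*z,-10,50),(G-.08*z,-10,50),(G,-10,50)])
E
```

```text
6.05 [-64.    4.4 112.5  45.2  46.9   8.8]
[0.0, 0.003, 0.001, -34.6, 43.7, 118.0]
[0.0, 0.003, 0.001, -34.3, 43.7, 198.0]
[0.0, 0.003, 0.001, -34.0, 43.7, 278.0]
```

>>> arm_command:
  series:
    - [0,0,0,-34,44,60,70]
    - [0,0,0,-34,44,118,70]
    - [0,0,0,-34,44,150,70]
    - [0,0,0,-34,44,190,70]
    - [0,0,0,-34,44,220,70]
    - [0,0,0,-34,44,250,70]
    - [0,0,0,-34,44,265,70]
    - [0,0,0,-34,44,278,70]
    - [0,0,0,-34,44,278,70]
    - [0,0,0,-34,44,278,60]

```text
time: 7.05
tool_pos: [0.5543, -0.3821, 0.0797]
ee_rot: [[0.758, -0.168, 0.63], [-0.126, -0.986, -0.111], [0.64, 0.005, -0.768]]
force: [-0.8, 0.1, 0.0]
gripper_width: 0.0602
grasp_force: 0.0
```

```bash
python3 - <<'E'
from plan import *
o=arm.get_obs(); print(o["time"],o["q"].round(1),o["force"].round(1))
im=snap("side","s2"); im2=vision.capture("wrist")[:,:,::-1]
a=cv2.resize(im[270:400,240:440,::-1],(600,390)); b=cv2.resize(im2,(320,200)); c=np.zeros((590,600,3),np.uint8); c[:390]=a; c[390:,:320]=b; cv2.imwrite("pics/s2z.png",c)
E
```

```text
7.05 [-52.2  38.5 108.4  87.   25.5 -31.9] [-0.8  0.1  0. ]
```

View pics/s2z.png

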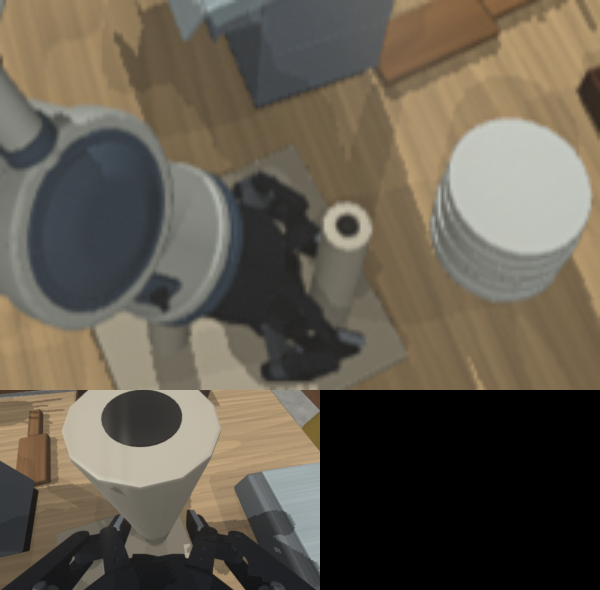

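The post stands between the fingers. In the wrist view its top hole is centred at about (284,56).

```bash
python3 - <<'E'
from plan import *
print(ray("wrist",284,56,.214), proj("wrist",[(.542,-.38,.214),(.542,-.38,.0797)]), ray("side",240+347/3,270+226/3,.214))
o=arm.get_obs(); R=o["ee_rot"]; print(((np.array([.542,-.38,.094])-o["tool_pos"])@R*1e3).round(1))
E
```

```text
[ 0.54200575 -0.37687414  0.214     ] [[313.87756256  52.6161092 ]
 [315.09645377 274.11953149]] [ 0.54169738 -0.37904982  0.214     ]
[ -0.5  -0.6 -18.5]
```

>>> arm_command:
  series:
    - [0,0,0,0,0,0,25]
    - [0,0,0,0,0,0,25]
    - [0,0,0,0,0,0,25]
    - [0,0,0,0,0,0,25]
    - [0,0,0,0,0,0,25]
    - [0,0,0,0,0,0,25]
  force: 110

```text
time: 7.75
tool_pos: [0.554, -0.3832, 0.0799]
ee_rot: [[0.757, -0.171, 0.631], [-0.129, -0.985, -0.112], [0.641, 0.004, -0.768]]
force: [-2.0, 2.7, 7.8]
gripper_width: 0.0299
grasp_force: 105.9
```

```bash
cat > t3.py <<'E'
from kin import *
from m import W,B
c=C(); o=arm.get_obs(); print(o["time"],o["q"].round(1),o["tool_pos"].round(4),o["gripper_width"],o["grasp_force"])
q=o["q"]
V=[((.53,-.378,.16),-10,50),((.44,-.33,.33),-5,60),((.38,-.22,.33),3.3,80),((.37,-.16,.25),3.3,95)]
def post(T,L,s=120,y=-105):
    l=np.radians(L); return (W(B,(T[0]-s*np.sin(l),y,T[1]-s*np.cos(l))),3.3,50+L)
V+=[post((-150,165),45),post((-110,165),45)]
for t in V: q,e=ik(t,q,c); print(np.round(t[0],3),t[1:],q.round(0),round(e,1))
rows(V)
E
python3 t3.py| grep -v '^box\|^\[\['
```

```text
7.75 [-52.3  38.5 108.4  87.1  25.5 -32. ] [ 0.554  -0.3832  0.0799] 0.029911868948336424 105.9373140335083
[ 0.53  -0.378  0.16 ] (-10, 50) [-53.  31. 108.  71.  28. -14.] 0.0
[ 0.44 -0.33  0.33] (-5, 60) [-56.   9. 100.  29.  54.  25.] 0.0
[ 0.38 -0.22  0.33] (3.3, 80) [-43.   5. 100.   8.  69.  41.] 0.0
[ 0.37 -0.16  0.25] (3.3, 95) [-30.  13. 103.  -3.  68.  58.] 0.0
[ 0.369 -0.155  0.08 ] (3.3, 95) [-29.  29. 115.  -4.  40.  61.] 0.0
[ 0.409 -0.152  0.08 ] (3.3, 95) [-26.  31. 110.  -4.  43.  63.] 0.0
[0.001, 0.002, 0.004, 32.5, -0.8, -58.2]
[0.052, -0.172, -0.067, 63.9, -32.9, -251.2]
[0.101, -0.518, -0.209, -2.0, -131.0, -303.7]
[0.074, -0.779, -0.224, -72.4, -187.5, -258.2]
[0.074, -0.779, -0.224, -183.0, -193.3, -129.3]
[0.074, -0.779, -0.224, -153.1, -202.4, -104.4]
```

>>> arm_command:
  series:
    - [0,0,0,10,0,-18,25]
    - [0,0,0,32,-1,-58,25]
    - [0,0,0,45,-10,-110,25]
    - [0,0,0,55,-20,-160,25]
    - [0.03,-0.1,-0.04,60,-28,-210,25]
    - [0.052,-0.172,-0.067,64,-33,-251,25]
    - [0.07,-0.3,-0.12,40,-65,-270,25]
    - [0.09,-0.42,-0.17,15,-100,-290,25]
    - [0.101,-0.518,-0.209,-2,-131,-304,25]
    - [0.101,-0.518,-0.209,-2,-131,-304,25]

```text
time: 8.75
tool_pos: [0.3817, -0.2162, 0.3115]
ee_rot: [[0.984, 0.061, 0.169], [0.061, -0.998, 0.011], [0.169, -0.001, -0.986]]
force: [0.9, 0.3, -5.1]
gripper_width: 0.0299
grasp_force: 108.1
```

```bash
python3 t3.py| grep -v '^box\|^\[\['|(sed -n '1p'; tail -4)
```

```text
8.75 [-42.8   4.3 100.1   7.6  69.   41.4] [ 0.3817 -0.2162  0.3115] 0.02988822483682247 108.101806640625
```

```bash
python3 - <<'E'
from plan import *
from m import W,B
def post(T,L,s=120,y=-105):
    l=np.radians(L); return (W(B,(T[0]-s*np.sin(l),y,T[1]-s*np.cos(l))),3.3,50+L)
rows([((.37,-.16,.25),3.3,95),post((-150,165),45)])
E
```

```text
box [ 0.59709244 -0.03620625  0.05768527] 3.305122429088385
[[1.6, 0.9], [-0.3, 2.4], [-0.7, 3.6], [-1.5, 0.9], [-0.7, 2.9], [0.1, 0.1], [0.9, 2.2], [-0.8, 3.9]]
[-0.001, -0.257, 0.004, -23.4, -56.8, 77.6]
[-0.001, -0.257, 0.004, -53.1, -62.2, 244.8]
```

>>> arm_command:
  series:
    - [0,-0.13,0,-24,-40,30,25]
    - [0,-0.257,0,-30,-57,78,25]
    - [0,-0.257,0,-40,-60,120,25]
    - [0,-0.257,0,-53,-62,160,25]
    - [0,-0.257,0,-53,-62,200,25]
    - [0,-0.257,0,-53,-62,235,25]
    - [0,-0.257,0,-53,-62,245,25]
    - [0,-0.257,0,-53,-62,245,25]

```text
time: 9.55
tool_pos: [0.3694, -0.1581, 0.0599]
ee_rot: [[0.995, 0.057, -0.085], [0.057, -0.998, -0.003], [-0.085, -0.002, -0.996]]
force: [-0.6, 0.1, -2.9]
gripper_width: 0.0299
grasp_force: 108.2
```

```bash
cat > t4.py <<'E'
from plan import *
from m import W,B
o=arm.get_obs(); print(o["time"],o["tool_pos"].round(4),o["force"].round(1))
ims=[snap("side","s%d"%(o["time"]*100)),vision.capture("scene"),vision.capture("wrist")]
R=o["ee_rot"]; g=o["tool_pos"]-.019*R[:,2]
th=np.radians(-50); a=-(R[:,2]*np.cos(np.radians(140)))  # post axis: tool z tilted up about closing line
h=R[:,2].copy(); x=R[:,0]
ax=np.cos(np.radians(140))*R[:,2]+np.sin(np.radians(140))*x
print("axis",ax.round(3))
top=g+.12*ax; bot=g-.08*ax; print("top",top.round(4),"bot",bot.round(4))
out=[]
for n,im,(y0,y1,x0,x1) in (("side",ims[0],(170,370,200,400)),("scene",ims[1],(60,260,260,460))):
    im=im[:,:,::-1].copy()
    for P in (top,bot): u=proj(n,P)[0]; print(n,u.round(1)); cv2.circle(im,tuple(int(v) for v in u),2,(0,0,255),1)
    out.append(cv2.resize(im[y0:y1,x0:x1],(400,400),interpolation=cv2.INTER_CUBIC))
c=np.zeros((600,800,3),np.uint8); c[:400]=np.hstack(out); c[400:,:320]=cv2.resize(ims[2][:,:,::-1],(320,200)); cv2.imwrite("pics/t4_%d.png"%(o["time"]*100),c); print("pics/t4_%d.png"%(o["time"]*100))
E
python3 t4.py| grep -v '^box\|^\[\['; cp pics/t4_*.png pics/look_a.png
```

```text
9.55 [ 0.3694 -0.1581  0.0599] [-0.6  0.1 -2.9]
axis [0.704 0.039 0.709]
top [ 0.4555 -0.1534  0.1639] bot [ 0.3146 -0.1612  0.0222]
side [283.4 273.8]
side [231.9 320.4]
scene [334.6 152.3]
scene [368.6 162. ]
pics/t4_955.png
```

View pics/look_a.png

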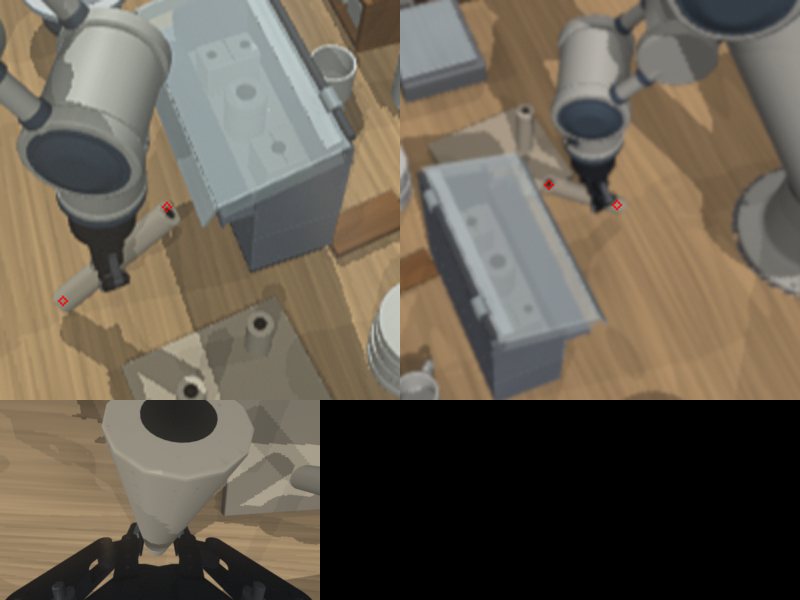

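The post is held as planned, with its top at about (172,213) and its bottom at (65,300) in the side crop, both near the predicted marks. The flap is still shut. Next I'll work out the lifting arc.

```bash
cat > t5.py <<'E'
from kin import *
from m import W,B
def post(T,L,s=120,y=-105):
    l=np.radians(L); return (W(B,(T[0]-s*np.sin(l),y,T[1]-s*np.cos(l))),3.3,50+L)
def E(th): a=np.radians(-22.95)+th; return np.array([55-184.6*np.cos(a),255+184.6*np.sin(a)])
off=np.array([4,0])
ths=[0,.1,.2,.3,.4,.5,.6,.7,.8,.9,1.0,1.1,1.17]
Ls=np.interp(ths,[0,.3,.6,.9,1.05,1.17],[45,42,34,24,17,10])
V=[post((-150,160),45),post((-112,160),45)]+[post(E(t)+off,L) for t,L in zip(ths,Ls)]+[post(E(1.17)+off,5),post(E(1.17)+[6,0],0),post((-70,378),0),post((-70,373),0),post((-70,371),0)]
if __name__=="__main__":
    c=C();q=arm.get_obs()["q"];
    for t in V: q,e=ik(t,q,c); print(q.round(0),round(e,1))
    rows(V[:8])
    print("from V[7]"); rows(V[8:],V[7])
E
python3 t5.py| grep -v '^box\|^\[\['
```

```text
[-29.  30. 115.  -4.  39.  61.] 0.0
[-27.  31. 110.  -4.  42.  63.] 0.0
[-27.  29. 109.  -3.  46.  63.] 0.0
[-27.  27. 110.  -3.  47.  61.] 0.0
[-28.  25. 110.  -2.  48.  60.] 0.0
[-28.  22. 110.  -1.  50.  59.] 0.0
[-29.  20. 110.   0.  49.  57.] 0.0
[-30.  18. 110.   2.  49.  55.] 0.0
[-30.  16. 110.   4.  49.  54.] 0.0
[-31.  15. 110.   7.  48.  51.] 0.0
[-31.  13. 110.  10.  47.  49.] 0.0
[-32.  12. 109.  13.  46.  47.] 0.0
[-32.  11. 110.  17.  43.  43.] 0.0
[-33.  11. 110.  24.  40.  38.] 0.0
[-33.  11. 111.  29.  37.  33.] 0.0
[-34.  12. 113.  41.  32.  22.] 0.0
[-35.  13. 116.  55.  29.   8.] 0.0
[-35.  14. 116.  56.  28.   6.] 0.0
[-35.  14. 117.  58.  28.   5.] 0.0
[-35.  14. 117.  58.  28.   4.] 0.0
[0.0, -0.006, -0.0, -2.6, -4.2, 5.9]
[0.0, -0.006, -0.0, 35.3, -4.2, 2.8]
[0.0, -0.006, -0.0, 34.4, -4.2, -20.3]
[0.0, 0.012, -0.0, 28.6, -4.2, -35.7]
[0.001, 0.029, -0.0, 24.6, -4.2, -51.8]
[0.001, 0.047, -0.0, 22.3, -4.2, -68.5]
[0.001, 0.093, -0.0, 25.3, -4.2, -83.6]
[0.001, 0.14, -0.0, 30.2, -4.2, -99.0]
from V[7]
[-0.0, 0.047, 0.0, 9.0, -0.0, -14.6]
[-0.0, 0.105, 0.0, 21.4, -0.0, -28.2]
[-0.0, 0.163, 0.0, 35.7, -0.0, -41.5]
[-0.0, 0.221, 0.0, 51.9, -0.0, -54.5]
[-0.0, 0.303, -0.0, 72.8, -0.0, -65.9]
[-0.0, 0.394, 0.0, 96.7, -0.0, -76.8]
[-0.0, 0.465, 0.0, 115.4, -0.0, -84.1]
[0.0, 0.553, 0.0, 127.1, -0.0, -83.0]
[0.0, 0.64, 0.0, 140.9, -0.0, -82.7]
[0.0, 0.64, 0.0, 142.2, -0.0, -77.2]
[0.0, 0.64, 0.0, 141.9, -0.0, -72.2]
[0.0, 0.64, 0.0, 141.8, -0.0, -70.2]
```

>>> arm_command:
  series:
    - [0,-0.006,0,0,-4,3,25]
    - [0,-0.006,0,20,-4,2,25]
    - [0,-0.006,0,35,-4,1,25]
    - [0,-0.006,0,35,-4,-10,25]
    - [0,-0.006,0,34,-4,-20,25]
    - [0,0.012,0,29,-4,-36,25]
    - [0,0.029,0,25,-4,-52,25]
    - [0,0.047,0,22,-4,-69,25]
    - [0,0.093,0,25,-4,-84,25]
    - [0,0.14,0,30,-4,-99,25]

```text
time: 10.7
tool_pos: [0.4069, -0.1516, 0.158]
ee_rot: [[0.997, 0.058, 0.058], [0.057, -0.998, 0.004], [0.058, -0.0, -0.998]]
force: [-0.8, -1.1, -7.2]
gripper_width: 0.0302
grasp_force: 107.5
```

```bash
python3 t4.py| grep -v '^box\|^\[\['; cp $(ls -t pics/t4_*.png|head -1) pics/look_b.png
```

```text
10.7 [ 0.4069 -0.1516  0.158 ] [-0.8 -1.1 -7.2]
axis [0.596 0.034 0.802]
top [ 0.4773 -0.1476  0.2732] bot [ 0.3581 -0.1544  0.1127]
side [290.4 242.5]
side [244.5 296.1]
scene [330.  135.3]
scene [360.4 152.6]
pics/t4_1070.png
```

View pics/look_b.png

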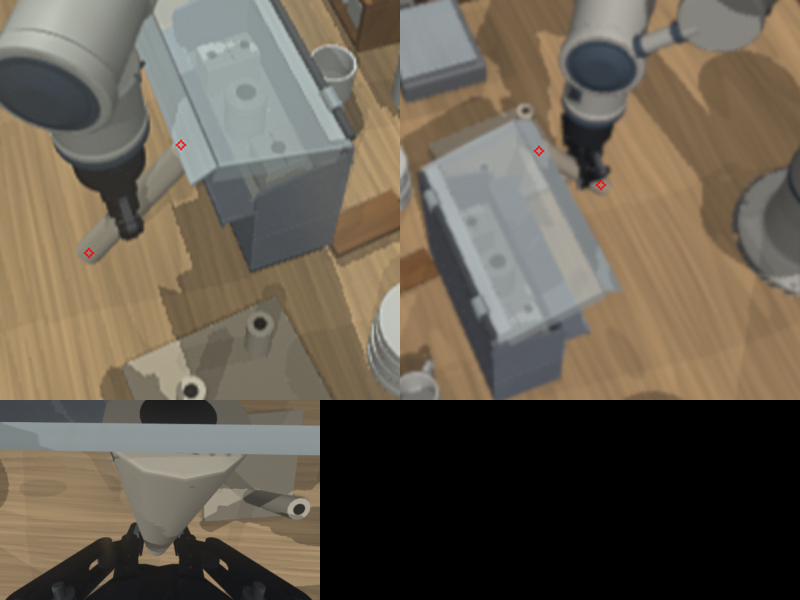

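The flap is up about 0.5 rad, with the lip lying across the post's end face. I'll continue up and bring the post upright.

>>> arm_command:
  series:
    - [0,0.047,0,9,0,-15,25]
    - [0,0.105,0,21,0,-28,25]
    - [0,0.163,0,36,0,-42,25]
    - [0,0.221,0,52,0,-55,25]
    - [0,0.303,0,73,0,-66,25]
    - [0,0.394,0,97,0,-77,25]
    - [0,0.465,0,115,0,-84,25]
    - [0,0.553,0,127,0,-83,25]
    - [0,0.64,0,140,0,-83,25]
    - [0,0.64,0,140,0,-83,25]

```text
time: 11.85
tool_pos: [0.5415, -0.1435, 0.2455]
ee_rot: [[0.766, 0.057, 0.64], [0.042, -0.998, 0.039], [0.641, -0.003, -0.768]]
force: [-2.7, 1.0, -7.9]
gripper_width: 0.0299
grasp_force: 108.4
```

```bash
python3 t4.py| grep -v '^box\|^\[\['; cp $(ls -t pics/t4_*.png|head -1) pics/look_c.png
```

```text
11.85 [ 0.5415 -0.1435  0.2455] [-2.7  1.  -7.9]
axis [ 0.003 -0.003  1.   ]
top [ 0.5297 -0.1446  0.3801] bot [ 0.5292 -0.144   0.1801]
side [314.2 203.7]
side [312.5 258.7]
scene [314.2 118.4]
scene [314.4 158.2]
pics/t4_1185.png
```

View pics/look_c.png

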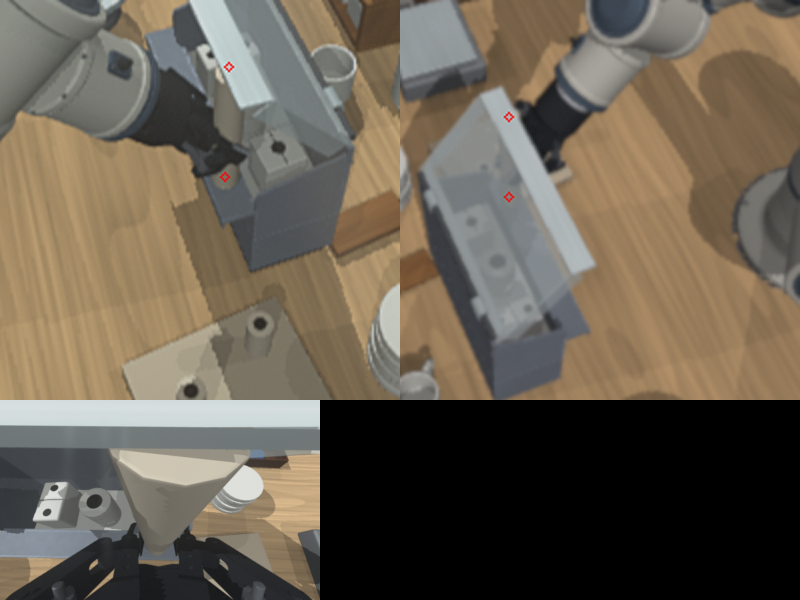

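>>> arm_command:
  series:
    - [0,0,0,3,0,2.5,25]
    - [0,0,0,1,0,5,25]
    - [0,0,0,0,0,6.5,25]
    - [0,0,0,-1.5,0,8,25]
    - [0,0,0,-1.5,0,8,25]

```text
time: 12.5
tool_pos: [0.5464, -0.144, 0.2401]
ee_rot: [[0.766, 0.058, 0.641], [0.044, -0.998, 0.037], [0.642, -0.001, -0.767]]
force: [-3.2, 0.5, -6.9]
gripper_width: 0.0299
grasp_force: 108.9
```

>>> arm_command:
  series:
    - [0,0,0,-0.5,0,0.7,25]
    - [0,0,0,-0.5,0,0.7,25]

```text
time: 12.7
tool_pos: [0.5465, -0.1441, 0.2396]
ee_rot: [[0.765, 0.057, 0.641], [0.044, -0.998, 0.037], [0.642, -0.0, -0.767]]
force: [-3.2, 0.3, -6.3]
gripper_width: 0.0303
grasp_force: 109.2
```

>>> arm_command:
  series:
    - [0,0,0,-0.6,0,0.8,25]
    - [0,0,0,-0.6,0,0.8,25]

```text
time: 12.9
tool_pos: [0.5466, -0.1442, 0.2387]
ee_rot: [[0.765, 0.057, 0.641], [0.044, -0.998, 0.037], [0.642, -0.0, -0.767]]
force: [-5.0, -0.5, -5.2]
gripper_width: 0.0296
grasp_force: 109.4
```

>>> arm_command:
  series:
    - [0,0,0,-0.6,0,0.8,25]
    - [0,0,0,-0.6,0,0.8,25]

```text
time: 13.1
tool_pos: [0.5467, -0.1442, 0.2376]
ee_rot: [[0.765, 0.057, 0.641], [0.044, -0.998, 0.037], [0.642, -0.0, -0.767]]
force: [-5.0, -0.3, -6.1]
gripper_width: 0.0298
grasp_force: 109.2
```

>>> arm_command:
  series:
    - [0,0,0,-0.6,0,0.8,25]
    - [0,0,0,-0.6,0,0.8,25]

```text
time: 13.3
tool_pos: [0.5471, -0.1443, 0.2371]
ee_rot: [[0.765, 0.057, 0.642], [0.044, -0.998, 0.037], [0.643, -0.0, -0.766]]
force: [-2.6, 0.4, -3.6]
gripper_width: 0.0297
grasp_force: 109.4
```

>>> arm_command:
  series:
    - [0,0,0,-0.6,0,0.8,25]
    - [0,0,0,-0.6,0,0.8,25]

```text
time: 13.5
tool_pos: [0.5477, -0.1444, 0.2369]
ee_rot: [[0.764, 0.057, 0.643], [0.044, -0.998, 0.037], [0.644, 0.0, -0.765]]
force: [-5.4, 2.9, 10.0]
gripper_width: 0.0302
grasp_force: 111.1
```

Contact is clear (+10 N). I'll ease off, open, and check before pulling back.

>>> arm_command:
  series:
    - [0,0,0,0.3,0,-0.4,25]
    - [0,0,0,0.3,0,-0.4,36]
    - [0,0,0,0.3,0,-0.4,45]
    - [0,0,0,0.3,0,-0.4,58]
    - [0,0,0,0.3,0,-0.4,58]
    - [0,0,0,0.3,0,-0.4,58]
    - [0,0,0,0.3,0,-0.4,58]
  force: 60

```text
time: 14.2
tool_pos: [0.5468, -0.1442, 0.2361]
ee_rot: [[0.765, 0.057, 0.641], [0.044, -0.998, 0.037], [0.642, -0.0, -0.767]]
force: [0.1, 0.3, -0.0]
gripper_width: 0.0583
grasp_force: 0.0
```

>>> arm_command:
  series:
    - [0,0,0,0,0,-10,62]
    - [0,0,0,0,0,-25,62]
    - [0,0,0,0,0,-45,62]
    - [0,0,0,0,0,-75,62]
    - [0,0,0,0,0,-110,62]
    - [0,0,0,0,0,-130,62]
    - [0,0,0,0,0,-130,62]
    - [0,0,0,0,0,-130,62]
    - [0,0,0,0,0,-130,62]

```text
time: 15.1
tool_pos: [0.4637, -0.1488, 0.3349]
ee_rot: [[0.766, 0.058, 0.64], [0.043, -0.998, 0.038], [0.641, -0.001, -0.767]]
force: [-0.3, 0.6, -0.7]
gripper_width: 0.0622
grasp_force: 0.0
```

```bash
cat > t6.py <<'E'
from plan import *
from m import W,B
o=arm.get_obs(); print(o["time"],o["q"].round(1),o["tool_pos"].round(4),o["force"].round(1))
I={n:vision.capture(n)[:,:,::-1] for n in("side","scene","wrist")}
for n in I: cv2.imwrite("pics/%s_d.png"%n,I[n])
c=np.zeros((600,800,3),np.uint8); c[:400,:400]=cv2.resize(I["side"][120:320,200:400],(400,400)); c[:400,400:]=cv2.resize(I["scene"][60:260,240:440],(400,400)); c[400:,:320]=cv2.resize(I["wrist"],(320,200)); c[400:,320:640]=cv2.resize(I["wrist"][100:300,150:470],(320,200)); cv2.imwrite("pics/look_d.png",c)
E
python3 t6.py| grep -v '^box\|^\[\['
```

```text
15.1 [-44.6  -1.4 114.9  41.8  45.6  17.7] [ 0.4637 -0.1488  0.3349] [-0.3  0.6 -0.7]
```

View pics/look_d.png

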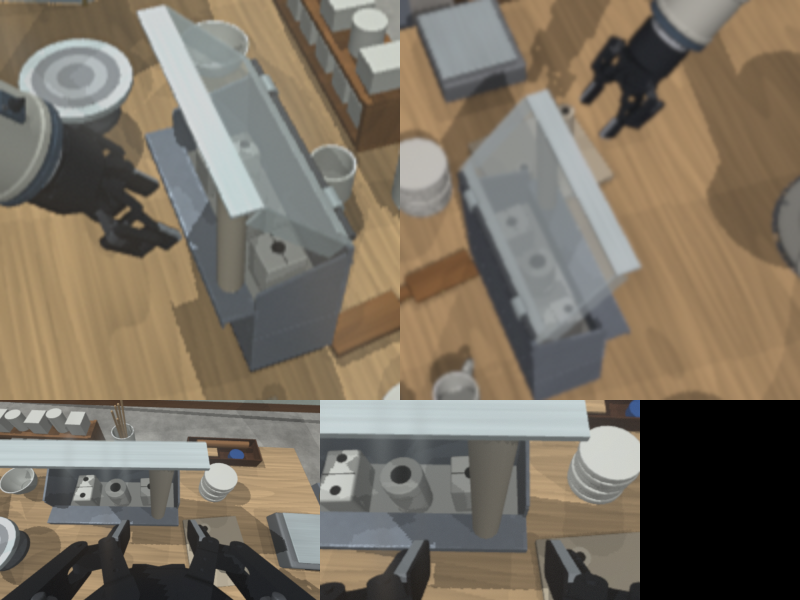

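The flap is propped on the post, which stands upright on the ledge, and the hand is clear. In the wrist crop the round mould's hole is at about (402,474), which is (232,174) in the full image. I've used all 10 pictures, so from here I work from numbers only.

```bash
cat > t7.py <<'E'
from kin import *
from m import W,B
m=ray("wrist",232,174,.189); print("round",m.round(4))
c_,s_=np.cos(B[2]),np.sin(B[2]); d=m[:2]-B[:2]; mb=np.array([c_*d[0]+s_*d[1],-s_*d[0]+c_*d[1]])*1e3; print("in box",mb.round(1))
vision.capture("wrist")
for n in ("mould_round","post_tall"):
    r=vision.outline_of("wrist",n); print(n,[(round(x["p"],2),x["bbox"]) for x in r[:2]])
E
python3 t7.py| grep -v '^box\|^\[\['
```

```text
round [ 0.5912 -0.0361  0.189 ]
in box [-5.8  0.4]
mould_round [(0.95, [212.5, 158.0, 51.0, 55.9])]
post_tall [(0.62, [0.8, 77.1, 419.9, 177.5]), (0.6, [297.8, 140.8, 49.1, 100.6])]
```

```bash
cat > t8.py <<'E'
from kin import *
from m import W,B
X,Y=-5,0
def b(x,z,p,y=Y,h=3.3): return (W(B,(x,y,z)),h,p)
pre=b(X-150,173+161,47); mid=b(X-75,173+80,47); g=b(X,173,47)
A=[b(-150,349,50,-60),b(X-150,340,48,-20),pre,mid,b(X-37,173+40,47),b(X-15,173+16,47),g]
Lf=[b(X,190,47),b(X,215,39),b(X,243,30),b(X-40,247,30),b(X-80,252,30),b(X-120,262,34),b(X-160,280,40),b(X-180,295,47)]
wz=.081+.058; w=(.435,.343)
Pl=[((.42,.10,.30),12,47),((.43,.25,.26),25,47),((w[0],w[1],wz+.06),32,47),((w[0],w[1],wz+.015),32,47),((w[0],w[1],wz),32,47)]
if __name__=="__main__":
    c=C();q=arm.get_obs()["q"]
    for n,V in (("A",A),("L",Lf),("P",Pl)):
        for t in V: q0=q; q,e=ik(t,q,c); print(n,np.round(t[0],3),q.round(0),"max",np.abs(q-q0).max().round(0),round(e,1))
    rows(A); print("from pre"); rows(A[3:],A[2]); print("lift from g"); rows(Lf,g); 
E
python3 t8.py| grep -v '^box\|^\[\['
```

```text
A [ 0.451 -0.105  0.349] [-38.  -4. 117.  40.  41.  25.] max 7.0 0.0
A [ 0.444 -0.065  0.34 ] [-32.  -5. 122.  43.  35.  25.] max 6.0 0.0
A [ 0.442 -0.045  0.334] [-29.  -5. 124.  44.  31.  25.] max 4.0 0.0
A [ 0.517 -0.041  0.253] [-21.  11. 124.  77.  17.  -5.] max 33.0 0.0
A [ 0.555 -0.039  0.213] [-19.  19. 123. 102.  15. -28.] max 25.0 0.0
A [ 0.577 -0.037  0.189] [-17.  24. 122. 115.  15. -41.] max 13.0 0.0
A [ 0.592 -0.036  0.173] [-16.  26. 121. 122.  16. -47.] max 7.0 0.0
L [ 0.592 -0.036  0.19 ] [-16.  24. 120. 111.  14. -36.] max 11.0 0.0
L [ 0.592 -0.036  0.215] [-18.  24. 124. 135.  23. -61.] max 25.0 0.0
L [ 0.592 -0.036  0.243] [-20.  25. 129. 145.  37. -73.] max 13.0 0.0
L [ 0.552 -0.039  0.247] [-23.  23. 134. 143.  40. -74.] max 5.0 0.0
L [ 0.512 -0.041  0.252] [-27.  22. 139. 140.  44. -76.] max 5.0 0.0
L [ 0.472 -0.043  0.262] [-31.  14. 140. 128.  36. -65.] max 13.0 0.0
L [ 0.432 -0.046  0.28 ] [-35.   3. 137.  95.  28. -33.] max 32.0 0.0
L [ 0.412 -0.047  0.295] [-34.  -4. 131.  58.  29.   7.] max 39.0 0.0
P [0.42 0.1  0.3 ] [ -1.  -3. 129.  38.  15.  44.] max 3
[... 322 characters left out ...]
.037, -0.0, -8.0, -84.7, 5.7]
[-0.001, 0.054, -0.0, -11.6, -104.7, 10.3]
[-0.001, 0.054, -0.0, -6.0, -104.5, 120.6]
[-0.001, 0.054, -0.0, -2.5, -104.5, 175.7]
[-0.001, 0.054, -0.0, -1.0, -104.5, 208.2]
[-0.001, 0.054, -0.0, 0.2, -104.4, 230.1]
from pre
[0.0, 0.0, 0.0, -0.4, -0.0, 110.4]
[0.0, 0.0, 0.0, 0.1, -0.0, 165.6]
[0.0, 0.0, 0.0, -0.2, -0.0, 198.1]
[0.0, 0.0, 0.0, -0.1, -0.0, 220.0]
lift from g
[0.0, 0.0, 0.0, 11.6, 0.0, -12.4]
[0.0, 0.14, -0.0, 31.3, -0.0, -30.9]
[0.0, 0.297, -0.0, 53.3, -0.0, -52.0]
[0.0, 0.297, -0.0, 26.8, 0.0, -82.2]
[0.0, 0.297, -0.0, 0.9, 0.0, -113.2]
[0.0, 0.227, -0.0, -22.8, 0.0, -147.4]
[0.0, 0.122, -0.0, -41.7, 0.0, -187.5]
[0.0, 0.0, 0.0, -48.4, 0.0, -212.0]
```

>>> arm_command:
  series:
    - [0,0.02,0,-4,-45,2,68]
    - [0,0.04,0,-8,-85,6,68]
    - [0,0.054,0,-12,-105,10,68]
    - [0,0.054,0,-12,-105,10,68]
    - [0,0.054,0,-10,-105,35,68]
    - [0,0.054,0,-8,-105,65,68]
    - [0,0.054,0,-6,-105,95,68]
    - [0,0.054,0,-6,-105,121,68]
    - [0,0.054,0,-6,-105,121,68]

```text
time: 16.3
tool_pos: [0.5319, -0.0404, 0.237]
ee_rot: [[0.731, 0.057, 0.68], [0.04, -0.998, 0.04], [0.681, -0.002, -0.732]]
force: [0.5, -0.4, -0.4]
gripper_width: 0.0678
grasp_force: 0.0
```

```bash
cat > t9.py <<'E'
from t8 import *
o=arm.get_obs(); print(o["time"],o["q"].round(0),o["force"].round(1))
rows(A[4:])
vision.capture("wrist")
r=vision.outline_of("wrist","mould_round")
for x in r[:2]:
    M=x["region"].astype(np.uint8); print(round(x["p"],2),x["bbox"])
# predicted bbox of drum at candidate position
def bb(cx,cy):
    a=np.linspace(0,2*np.pi,60); P=np.vstack([np.c_[cx+.027*np.cos(a),cy+.027*np.sin(a),np.full(60,z)] for z in(.115,.189)]); u=proj("wrist",P); return u.min(0).round(1),u.max(0).round(1)
print(bb(.592,-.036)); print(bb(.597,-.036)); print(bb(.592,-.033))
E
python3 t9.py| grep -v '^box\|^\[\['
```

```text
16.3 [-21.  12. 124.  77.  17.  -5.] [ 0.5 -0.4 -0.4]
[-0.001, 0.002, -0.002, 0.7, -0.3, 52.5]
[-0.001, 0.002, -0.002, 0.5, -0.3, 85.0]
[-0.001, 0.002, -0.002, 0.6, -0.3, 107.0]
0.66 [284.1, 172.1, 60.3, 86.4]
(array([283. , 169.5]), array([348.8, 254.9]))
(array([283.7, 164.7]), array([348.8, 250.2]))
(array([279.4, 169.3]), array([345.1, 254.8]))
```

>>> arm_command:
  series:
    - [0,0,0,-1,-1,25,68]
    - [0,0,0,-1,-1,45,68]
    - [0,0,0,-1,-1,60,68]
    - [0,0,0,-1,-1,72,68]
    - [0,0,0,-1,-1,84,68]
    - [0,0,0,-1,-1,95,68]
    - [0,0,0,-1,-1,105,68]
    - [0,0,0,-1,-1,105,68]

```text
time: 17.2
tool_pos: [0.6019, -0.0351, 0.1627]
ee_rot: [[0.728, 0.058, 0.683], [0.042, -0.998, 0.04], [0.684, -0.0, -0.73]]
force: [1.0, -0.5, 0.1]
gripper_width: 0.0684
grasp_force: 0.0
```

>>> arm_command:
  series:
    - [0,0,0,0,0,0,45]
    - [0,0,0,0,0,0,45]
    - [0,0,0,0,0,0,45]
    - [0,0,0,0,0,0,45]
    - [0,0,0,0,0,0,45]
  force: 50

```text
time: 17.7
tool_pos: [0.6011, -0.035, 0.1632]
ee_rot: [[0.728, 0.058, 0.683], [0.042, -0.998, 0.039], [0.684, -0.0, -0.73]]
force: [-3.6, -0.4, 7.5]
gripper_width: 0.0526
grasp_force: 51.7
```

```bash
python3 - <<'E'| grep -v '^box\|^\[\['
from t8 import *
o=arm.get_obs(); print(o["time"],o["q"].round(0),o["force"].round(1),o["tool_pos"])
P=o["tool_pos"]-.019*o["ee_rot"][:,2]; print("g",P)
rows([g]+Lf)
E
```

```text
17.7 [-17.  26. 121. 121.  16. -47.] [-3.6 -0.4  7.5] [ 0.60111438 -0.03497928  0.16316793]
g [ 0.58814268 -0.03572806  0.17703063]
[-0.0, -0.003, -0.0, 0.0, 1.0, 5.6]
[-0.0, -0.003, -0.0, 11.7, 1.0, -6.8]
[-0.0, 0.137, -0.0, 31.4, 1.0, -25.2]
[-0.0, 0.294, -0.0, 53.5, 1.0, -46.3]
[-0.0, 0.294, -0.0, 27.0, 1.0, -76.5]
[-0.0, 0.294, -0.0, 1.3, 1.0, -107.6]
[-0.0, 0.224, -0.0, -22.4, 1.0, -141.9]
[-0.0, 0.12, -0.0, -41.2, 1.0, -182.0]
[-0.0, -0.003, -0.0, -47.9, 1.0, -206.5]
```

>>> arm_command:
  series:
    - [0,0,0,6,0,-6,45]
    - [0,0,0,14,0,-13,45]
    - [0,0.07,0,25,0,-22,45]
    - [0,0.14,0,35,0,-29,45]
    - [0,0.22,0,46,0,-40,45]
    - [0,0.294,0,57,0,-50,45]
    - [0,0.294,0,57,0,-50,45]
    - [0,0.294,0,57,0,-50,45]

```text
time: 18.5
tool_pos: [0.6083, -0.0343, 0.2369]
ee_rot: [[0.503, 0.058, 0.862], [0.028, -0.998, 0.05], [0.864, -0.001, -0.504]]
force: [0.1, -0.5, -2.5]
gripper_width: 0.0528
grasp_force: 53.0
```

```bash
python3 - <<'E'| grep -v '^box\|^\[\['
from t8 import *
o=arm.get_obs(); print(o["time"],o["q"].round(0),o["force"].round(1),o["grasp_force"])
print("g",o["tool_pos"]-.019*o["ee_rot"][:,2])
rows([b(X-40,251,30),b(X-80,255,30),b(X-120,265,34),b(X-160,280,40),b(X-180,295,47)])
c=C()
for h in (-10,0,5):
  q=np.array(o["q"])
  for t in Lf[3:]+[((.42,.05,.30),h,47),((.42,.15,.28),h,47),((.43,.25,.26),h,47),((.435,.343,.203),h,47),((.435,.343,.143),h,47)]:
    q0=q;q,e=ik(t,q,c); print(h,np.round(t[0],2),q.round(0),np.abs(q-q0).max().round(0),round(e,1))
E
```

```text
18.5 [-20.  24. 128. 144.  35. -72.] [ 0.1 -0.5 -2.5] 53.019577860832214
g [ 0.59187552 -0.03529061  0.24645219]
[-0.001, 0.005, -0.001, -16.1, 1.2, -36.7]
[-0.001, 0.005, -0.001, -32.8, 1.2, -73.3]
[-0.001, -0.065, -0.001, -45.6, 1.2, -112.9]
[-0.001, -0.17, -0.001, -54.8, 1.2, -155.2]
[-0.001, -0.292, -0.001, -54.2, 1.2, -180.6]
-10 [ 0.55 -0.04  0.25] [-23.  23. 134. 143.  40. -74.] 5.0 0.0
-10 [ 0.51 -0.04  0.25] [-27.  22. 139. 140.  44. -76.] 5.0 0.0
-10 [ 0.47 -0.04  0.26] [-31.  14. 140. 128.  36. -65.] 13.0 0.0
-10 [ 0.43 -0.05  0.28] [-35.   3. 137.  95.  28. -33.] 32.0 0.0
-10 [ 0.41 -0.05  0.3 ] [-34.  -4. 131.  58.  29.   7.] 39.0 0.0
-10 [0.42 0.05 0.3 ] [  8.  -2. 128. -45.  17. 146.] 140.0 0.0
-10 [0.42 0.15 0.28] [ 29.   5. 124. -59.  29. 177.] 30.0 5.8
-10 [0.43 0.25 0.26] [ 40.  12. 115. -52.  38. 177.] 11.0 24.3
-10 [0.44 0.34 0.2 ] [ 47.  22. 106. -47.  41. 177.] 10.0 49.2
-10 [0.44 0.34 0.14] [ 45.  27. 106. -47.  37. 177.] 5.0 68.9
0 [ 0.55 -0.04  0.25] [-23.  23. 134. 143.  40. -74.] 5.0 0.0
0 [ 0.51 -0.04  0.25] [-27.  22. 139. 140.  44. -76.] 5.0 0.0
0 [ 0.4
[... 398 characters left out ...]
-54.  32. 177.] 10.0 35.6
0 [0.44 0.34 0.14] [ 44.  26. 111. -54.  28. 177.] 5.0 57.5
5 [ 0.55 -0.04  0.25] [-23.  23. 134. 143.  40. -74.] 5.0 0.0
5 [ 0.51 -0.04  0.25] [-27.  22. 139. 140.  44. -76.] 5.0 0.0
5 [ 0.47 -0.04  0.26] [-31.  14. 140. 128.  36. -65.] 13.0 0.0
5 [ 0.43 -0.05  0.28] [-35.   3. 137.  95.  28. -33.] 32.0 0.0
5 [ 0.41 -0.05  0.3 ] [-34.  -4. 131.  58.  29.   7.] 39.0 0.0
5 [0.42 0.05 0.3 ] [ -8.  -4. 130.  37.  15.  44.] 38.0 0.0
5 [0.42 0.15 0.28] [ 18.   2. 129. -54.  11. 154.] 109.0 0.0
5 [0.43 0.25 0.26] [ 36.  10. 122. -65.  22. 177.] 23.0 5.6
5 [0.44 0.34 0.2 ] [ 44.  20. 113. -58.  27. 177.] 10.0 30.2
5 [0.44 0.34 0.14] [ 43.  26. 113. -58.  24. 177.] 5.0 53.1
```

```bash
cat > t10.py <<'E'
from t8 import *
off=.062; wz=.081+off; w=(.435,.343)
Tr=[b(X-40,252,30),b(X-80,257,30),b(X-115,262,30,h=6),b(X-135,265,30,h=10),((.46,.05,.265),20,30),((.46,.15,.265),30,30),((.45,.25,.25),40,30),((w[0],w[1],.235),46,30),((w[0],w[1],wz+.05),46,39),((w[0],w[1],wz+.02),46,47),((w[0],w[1],wz+.005),46,47)]
if __name__=="__main__":
  o=arm.get_obs();c=C();q=np.array(o["q"])
  for t in Tr: q0=q;q,e=ik(t,q,c); print(np.round(t[0],2),q.round(0),np.abs(q-q0).max().round(0),round(e,1))
  rows(Tr[:5]); print("from Tr4"); rows(Tr[5:],Tr[4])
E
python3 t10.py| grep -v '^box\|^\[\['
```

```text
[ 0.55 -0.04  0.25] [-23.  22. 133. 142.  39. -73.] 5.0 0.0
[ 0.51 -0.04  0.26] [-27.  20. 138. 139.  43. -74.] 5.0 0.0
[ 0.48 -0.04  0.26] [-35.  19. 142. 128.  46. -72.] 11.0 0.0
[ 0.46 -0.04  0.26] [-43.  18. 143. 115.  50. -70.] 13.0 0.0
[0.46 0.05 0.26] [-29.  18. 143. 120.  49. -71.] 14.0 0.0
[0.46 0.15 0.26] [-12.  18. 141. 126.  46. -70.] 17.0 0.0
[0.45 0.25 0.25] [  3.  22. 138. 133.  45. -73.] 16.0 0.0
[0.44 0.34 0.24] [ 19.  26. 134. 144.  43. -77.] 15.0 0.0
[0.44 0.34 0.19] [ 21.  26. 131. 141.  31. -71.] 12.0 0.0
[0.44 0.34 0.16] [ 23.  27. 126. 131.  20. -60.] 12.0 0.0
[0.44 0.34 0.15] [ 23.  29. 127. 137.  23. -66.] 6.0 0.0
[-0.001, 0.005, -0.001, -15.2, 1.2, -37.2]
[-0.001, 0.005, -0.001, -31.0, 1.2, -74.3]
[0.04, 0.005, -0.025, -44.4, 0.4, -107.0]
[0.1, 0.005, -0.06, -51.9, -0.7, -125.9]
[0.251, 0.004, -0.147, -48.2, -97.5, -119.3]
from Tr4
[0.151, -0.0, -0.087, 17.0, -96.8, 29.4]
[0.302, -0.0, -0.175, 16.0, -197.0, 57.7]
[0.393, -0.0, -0.227, 11.5, -291.1, 80.0]
[0.374, -0.154, -0.257, -27.7, -290.4, 100.9]
[0.356, -0.292, -0.284, -56.2, -289.6, 115.5]
[0.356, -0.292, -0.284, -69.2, -289.6, 123.0]
```

>>> arm_command:
  series:
    - [0,0,0,-8,1,-18,45]
    - [0,0,0,-15,1,-37,45]
    - [0,0,0,-23,1,-56,45]
    - [0,0,0,-31,1,-74,45]
    - [0.02,0,-0.012,-38,1,-90,45]
    - [0.04,0,-0.025,-44,0,-107,45]
    - [0.1,0,-0.06,-52,-1,-126,45]
    - [0.15,0,-0.09,-51,-33,-124,45]
    - [0.2,0,-0.12,-50,-65,-122,45]
    - [0.25,0,-0.147,-48,-97,-119,45]

```text
time: 19.5
tool_pos: [0.4763, 0.0547, 0.255]
ee_rot: [[0.474, 0.34, 0.812], [0.173, -0.94, 0.293], [0.864, 0.001, -0.504]]
force: [0.6, 0.0, -0.8]
gripper_width: 0.0526
grasp_force: 53.2
```

```bash
python3 - <<'E'| grep -v '^box\|^\[\['
from t10 import *
o=arm.get_obs(); print(o["time"],o["q"].round(0),o["force"].round(1),o["grasp_force"])
rows(Tr[4:])
for n in ("side","scene"):
    im=vision.capture(n); cv2.imwrite(f"pics/w_{n}.png",im[:,:,::-1])
    for x in vision.outline_of(n,"wheel_top")[:2]:
        M=x["region"].astype(np.uint8); cs,_=cv2.findContours(M,0,1); k_=max(cs,key=cv2.contourArea); print(n,round(x["p"],2),x["bbox"],cv2.fitEllipse(k_) if len(k_)>5 else "")
    r=vision.outline_of(n,"post_tall"); print(n,"post",[(round(x["p"],2),x["bbox"]) for x in r[:2]], proj(n,[(.5335,-.145,.171),(.5335,-.145,.371)]).round(0).tolist())
# predicted bbox of disc
for wx,wy in ((.435,.343),(.437,.347)):
    a=np.linspace(0,2*np.pi,80); P=np.c_[wx+.09*np.cos(a),wy+.09*np.sin(a),np.full(80,.081)]
    for n in("side","scene"): u=proj(n,P); print(wx,wy,n,u.min(0).round(1),u.max(0).round(1))
E
```

```text
19.5 [-29.  18. 143. 120.  48. -70.] [ 0.6  0.  -0.8] 53.20374011993408
[0.002, 0.005, 0.0, 0.2, -1.2, -0.7]
[0.153, 0.005, -0.087, 17.3, -98.1, 28.4]
[0.304, 0.005, -0.175, 16.6, -198.3, 56.6]
[0.395, 0.005, -0.227, 12.2, -292.4, 78.6]
[0.376, -0.149, -0.258, -26.9, -291.8, 99.7]
[0.358, -0.287, -0.284, -55.3, -291.0, 114.4]
[0.358, -0.287, -0.284, -68.3, -291.0, 122.0]
side 0.72 [207.5, 138.2, 60.1, 34.9] ((239.27247619628906, 154.84234619140625), (30.61149024963379, 59.61217498779297), 91.55342102050781)
side 0.3 [267.3, 122.5, 108.4, 125.7] ((321.2005310058594, 188.11785888671875), (46.94927215576172, 153.51319885253906), 146.62889099121094)
side post [(0.78, [308.2, 216.7, 17.9, 50.4])] [[314.0, 261.0], [316.0, 206.0]]
scene 0.77 [369.2, 270.7, 61.9, 58.8] ((400.52630615234375, 299.8228454589844), (57.302608489990234, 61.719329833984375), 132.78236389160156)
scene 0.54 [230.8, 127.2, 34.6, 40.9] ((248.73448181152344, 147.7426300048828), (32.7493896484375, 40.01876449584961), 163.86827087402344)
scene post [] [[313.0, 160.0], [313.0, 121.0]]
0.435 0.343 side [207.8 139.5] [265.4 179.3]
0.435 0.343 scene [370.5 267.9] [431.4 327.4]
0.437 0.347 side [208.3 138.6] [265.7 178.2]
0.437 0.347 scene [370.4 269.3] [431.4 328.9]
```

The wheel centre comes out at about (0.435, 0.345), with the measurements agreeing within 5 mm; the limit is 18 mm. Carrying the mould over.

>>> arm_command:
  series:
    - [0.05,0,-0.03,6,-33,10,45]
    - [0.1,0,-0.06,12,-66,20,45]
    - [0.153,0,-0.087,17,-98,28,45]
    - [0.2,0,-0.12,17,-131,38,45]
    - [0.25,0,-0.15,17,-165,48,45]
    - [0.304,0,-0.175,17,-198,57,45]
    - [0.35,0,-0.2,15,-235,66,45]
    - [0.395,0,-0.227,12,-270,74,45]
    - [0.395,0,-0.227,12,-294,79,45]
    - [0.395,0,-0.227,12,-294,79,45]

```text
time: 20.8
tool_pos: [0.4456, 0.3588, 0.2253]
ee_rot: [[0.349, 0.721, 0.599], [0.362, -0.693, 0.624], [0.865, -0.001, -0.503]]
force: [0.9, -0.0, -2.6]
gripper_width: 0.0529
grasp_force: 53.4
```

```bash
python3 - <<'E'| grep -v '^box\|^\[\['
from t10 import *
o=arm.get_obs(); print(o["time"],o["q"].round(0),o["force"].round(1),o["grasp_force"])
w=(.435,.345)
rows([((w[0],w[1],.235),46,30),((w[0],w[1],wz+.05),46,39),((w[0],w[1],wz+.02),46,47),((w[0],w[1],wz+.005),46,47)])
vision.capture("wrist")
for x in vision.outline_of("wrist","wheel_top")[:2]: print(round(x["p"],2),x["bbox"])
a=np.linspace(0,2*np.pi,80)
for wx,wy in ((.435,.345),(.44,.345),(.435,.35)):
    u=proj("wrist",np.c_[wx+.09*np.cos(a),wy+.09*np.sin(a),np.full(80,.081)]); print(wx,wy,u.min(0).round(1),u.max(0).round(1))
E
```

```text
20.8 [ 19.  26. 134. 145.  42. -76.] [ 0.9 -0.  -2.6] 53.408052921295166
[-0.003, 0.003, 0.0, -0.3, 1.9, -0.8]
[-0.003, -0.154, 0.001, -39.6, 1.9, 20.1]
[-0.003, -0.294, 0.001, -68.1, 2.0, 34.6]
[-0.003, -0.294, 0.001, -81.1, 2.0, 42.1]
0.8 [257.4, 287.6, 121.0, 47.6]
0.435 0.345 [212.9 269.2] [420.8 507.5]
0.44 0.345 [218.2 266.5] [424. 500.]
0.435 0.35 [209.9 266.4] [415.6 499.7]
```

>>> arm_command:
  series:
    - [0,-0.05,0,-13,2,7,45]
    - [0,-0.1,0,-26,2,14,45]
    - [0,-0.154,0,-40,2,20,45]
    - [0,-0.22,0,-54,2,27,45]
    - [0,-0.297,0,-68,2,35,45]
    - [0,-0.297,0,-75,2,39,45]
    - [0,-0.297,0,-79,2,41,45]
    - [0,-0.297,0,-81,2,42,45]
    - [0,-0.297,0,-81,2,42,45]
    - [0,-0.297,0,-81,2,42,45]

```text
time: 21.9
tool_pos: [0.4448, 0.3517, 0.1349]
ee_rot: [[0.51, 0.719, 0.472], [0.527, -0.695, 0.489], [0.68, -0.001, -0.733]]
force: [0.2, 0.4, -1.8]
gripper_width: 0.0527
grasp_force: 53.6
```

```bash
python3 - <<'E'| grep -v '^box\|^\[\['
from t10 import *
o=arm.get_obs(); print(o["time"],o["force"].round(1),o["tool_pos"].round(4)); gp=o["tool_pos"]-.019*o["ee_rot"][:,2]; print("g",gp.round(4),"pitch",np.degrees(np.arcsin(-o["ee_rot"][2,2])))
R=o["ee_rot"]; print("down 1mm:",(R.T@[0,0,-1]).round(3))
cx,cy=gp[0],gp[1]; a=np.linspace(0,2*np.pi,60)
for n in ("side","scene"):
    vision.capture(n)
    for x in vision.outline_of(n,"mould_round")[:2]: print(n,round(x["p"],2),x["bbox"])
    P=np.vstack([np.c_[cx+.027*np.cos(a),cy+.027*np.sin(a),np.full(60,z)] for z in(gp[2]-.062,gp[2]+.012)]); u=proj(n,P); print(u.min(0).round(1),u.max(0).round(1))
E
```

```text
21.9 [ 0.2  0.4 -1.8] [0.4448 0.3517 0.1349]
g [0.4358 0.3424 0.1488] pitch 47.15441233247389
down 1mm: [-0.68   0.001  0.733]
side 0.67 [378.7, 310.5, 62.0, 62.5]
side 0.54 [226.0, 132.9, 19.1, 29.5]
[224.7 133.5] [245.5 163.3]
scene 0.96 [392.2, 280.4, 21.9, 22.5]
[391.7 279.1] [414.9 305.1]
```

>>> arm_command:
  series:
    - [0,0.005,0,0,-1,2,45]
    - [0,0.005,0,-1.5,-1,3.5,45]
    - [0,0.005,0,-1.5,-1,3.5,45]

```text
time: 22.4
tool_pos: [0.4444, 0.354, 0.1307]
ee_rot: [[0.507, 0.72, 0.474], [0.525, -0.694, 0.492], [0.683, -0.001, -0.73]]
force: [-0.1, -0.6, -1.3]
gripper_width: 0.0524
grasp_force: 53.6
```

>>> arm_command:
  series:
    - [0,0,0,-0.7,0,0.7,45]
    - [0,0,0,-0.7,0,0.7,45]

```text
time: 22.6
tool_pos: [0.4445, 0.354, 0.13]
ee_rot: [[0.507, 0.72, 0.474], [0.525, -0.694, 0.492], [0.684, -0.001, -0.73]]
force: [-0.1, -0.9, -1.9]
gripper_width: 0.0527
grasp_force: 53.6
```

>>> arm_command:
  series:
    - [0,0,0,-0.7,0,0.7,45]
    - [0,0,0,-0.7,0,0.7,45]

```text
time: 22.8
tool_pos: [0.4446, 0.354, 0.1292]
ee_rot: [[0.507, 0.72, 0.475], [0.525, -0.694, 0.493], [0.684, -0.001, -0.729]]
force: [-1.1, 0.2, 1.0]
gripper_width: 0.0528
grasp_force: 54.1
```

>>> arm_command:
  series:
    - [0,0,0,-0.7,0,0.7,45]
    - [0,0,0,-0.7,0,0.7,45]

```text
time: 23.0
tool_pos: [0.4447, 0.3543, 0.1292]
ee_rot: [[0.506, 0.72, 0.476], [0.524, -0.694, 0.494], [0.686, -0.001, -0.728]]
force: [-5.9, -6.0, 17.7]
gripper_width: 0.0527
grasp_force: 55.9
```

Seated on the wheel at the expected height. I'll ease off, release and withdraw.

>>> arm_command:
  series:
    - [0,0,0,0.6,0,-0.6,45]
    - [0,0,0,0.6,0,-0.6,50]
    - [0,0,0,0.6,0,-0.6,56]
    - [0,0,0,0.6,0,-0.6,64]
    - [0,0,0,0.6,0,-0.6,72]
    - [0,0,0,0.6,0,-0.6,72]
    - [0,0,0,0.6,0,-0.6,72]
  force: 30

```text
time: 23.7
tool_pos: [0.4445, 0.3539, 0.1289]
ee_rot: [[0.507, 0.72, 0.474], [0.525, -0.694, 0.492], [0.684, -0.001, -0.73]]
force: [-0.1, -0.1, -1.1]
gripper_width: 0.0715
grasp_force: 0.0
```

>>> arm_command:
  series:
    - [0,0,0,0,0,-10,72]
    - [0,0,0,0,0,-25,72]
    - [0,0,0,0,0,-45,72]
    - [0,0,0,0,0,-70,72]
    - [0,0,0,0,0,-100,72]
    - [0,0,0,0,0,-130,72]
    - [0,0,0,0,0,-130,72]
    - [0,0,0,0,0,-130,72]
    - [0,0,0,0,0,-130,72]

```text
time: 24.6
tool_pos: [0.3832, 0.2901, 0.2239]
ee_rot: [[0.507, 0.719, 0.475], [0.524, -0.695, 0.492], [0.684, -0.001, -0.729]]
force: [-0.8, 0.1, 0.3]
gripper_width: 0.072
grasp_force: 0.0
```

```bash
python3 - <<'E'
from plan import *
o=arm.get_obs(); print(o["time"],o["force"].round(1),o["tool_pos"].round(4))
a=np.linspace(0,2*np.pi,80)
for n in ("scene","wrist","side"):
    snap(n,"end_"+n)
    for t in ("mould_round","wheel_top","post_tall"):
        for x in vision.outline_of(n,t)[:2]: print(n,t,round(x["p"],2),np.round(x["bbox"],1).tolist())
    c=(.4355,.3445)
    P=np.vstack([np.c_[c[0]+.027*np.cos(a),c[1]+.027*np.sin(a),np.full(80,z)] for z in(.081,.155)]); u=proj(n,P); print("pred mould",u.min(0).round(1),np.ptp(u,axis=0).round(1))
    for d in ((0,0),(.005,0),(0,.005)):
        P=np.c_[c[0]+d[0]+.09*np.cos(a),c[1]+d[1]+.09*np.sin(a),np.full(80,.081)]; u=proj(n,P); print("pred disc",d,u.min(0).round(1),np.ptp(u,axis=0).round(1))
E
```

```text
24.6 [-0.8  0.1  0.3] [0.3832 0.2901 0.2239]
scene mould_round 0.78 [390.2, 282.3, 26.5, 22.0]
scene wheel_top 0.96 [371.2, 272.2, 61.2, 56.0]
scene post_tall 0.71 [270.1, 104.2, 90.7, 125.4]
pred mould [391.8 280.4] [23.2 25.9]
pred disc (0, 0) [370.5 268.4] [61.  59.5]
pred disc (0.005, 0) [369.  268.9] [61.  59.6]
pred disc (0, 0.005) [371.2 269.8] [61.1 59.7]
wrist mould_round 0.6 [287.2, 166.3, 59.8, 78.8]
wrist wheel_top 0.65 [237.8, 156.6, 159.0, 151.3]
pred mould [286.7 168.1] [59.7 79.2]
pred disc (0, 0) [237.3 160. ] [158.9 148.4]
pred disc (0.005, 0) [240.9 157.8] [158.1 146.9]
pred disc (0, 0.005) [234.6 157.8] [158.1 146.8]
side mould_round 0.59 [224.9, 134.9, 22.2, 33.6]
side wheel_top 0.85 [209.3, 140.2, 57.5, 51.9]
side wheel_top 0.22 [305.5, 221.3, 20.6, 45.4]
side post_tall 0.83 [306.1, 216.3, 19.5, 50.9]
side post_tall 0.17 [227.4, 135.9, 18.8, 30.3]
pred mould [224.7 134.5] [20.7 29.7]
pred disc (0, 0) [207.9 139.2] [57.5 39.7]
pred disc (0.005, 0) [209.5 138.9] [57.4 39.7]
pred disc (0, 0.005) [207.7 138.2] [57.4 39.5]
```

In all three views the mould and disc are concentric within about 4 mm, and the post hasn't moved. Handing in.

```bash
python3 -c "
from bench import ticket
print(ticket.job_done())"
```

```text
the job is handed in; nothing more can be done
None
```

The job is handed in at about 25 s of the 67 s limit: the flap is propped on the tall post on the ledge, and the round mould stands within about 4 mm of the turntable's centre by camera. I didn't re-measure the other moulds, posts, bowl, cup and beater at the end, and the hand-in returned no verdict.

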